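# Unscrew the conical nozzle head from the turret and pack it

## Robot

A 7-joint arm with a two-finger parallel gripper is mounted at the origin on the work surface. World frame = base frame: x ahead of the robot, y to its left, z up, the work surface at z = 0. Lengths are in m, angles in rad, forces in N, time in s.
With the tool pointing down it reaches from about 0.425 to 0.95 m from the base axis. Payload 16.7 kg.
Tool frame: the origin (TCP) lies between the finger pads; the fingertips stand 14 mm ahead of it and the grasp point (between the pads) lies 5 mm behind it; x points along the fingers, z is the direction in which the jaws open and shut, and the axes are right-handed (so a half turn about x gives the same grasp; the last joint's range is limited). The gripper opens to 94 mm and grips with 3 to 60 N. Pads are 16 mm wide; open, the fingers measure 119 mm over their backs; the gripper's body (75 mm by 177 mm) begins 78 mm behind the grasp point.
Start: joints at [-1.355, 0.426, 0.074, 1.606, -0.034, 1.111, -0.067], TCP at [0.241, 0.63, 0.219] pointing down, gripper open.
Joint ranges: [-2.85, 2.85], [-0.5, 2.14], [-1.23, 1.37], [0.21, 2.46], [-1.02, 4.16], [0.16, 2.05], [-2.73, 2.73]. Speed limits (rad/s): [1.89, 1.89, 2.39, 2.39, 3.01, 3.01, 3.01].

## Interface

Orientations are given as a unit quaternion [x, y, z, w].
In Python, from plant import get_obs, vision, bot gives the robot as it stands.
- The arm moves only by the tool drive_tool, never from a script. Its argument "rows" is one flat list of numbers, 7 for each row, row after row: the shift along the tool's x, y, z in mm, then the turn, a rotation vector about the tool's x, y, z in degrees, then the opening, from 0 (shut) to 1 (fully open). In form: [dx, dy, dz, ax, ay, az, claw, dx, dy, dz, ax, ay, az, claw, ...]. A call has 1 to 5 rows; each row is the pose to reach, as a shift and turn from the pose commanded when the call began, along the tool's axes at that moment; what a row does not reach only later rows make up. A row lasts 1/12 s, in which the tool goes at most 41.7 mm and 7.16 degrees, less where a joint would pass 70% of its speed; a pose out of reach is approached as far as the arm can. A call with a gripper value outside its range is refused whole. The fingers move at their own pace and stop on an object; "squeeze" is the grip in N (left out, the last holds). Time passes only in rows, so rows that repeat a pose let the fingers close. It gives the time, the measured TCP pose, the force and the opening at its end, in the units of the state.
- get_obs(): the state, without advancing time (a new reading comes with each control period).
- vision.snapshot(name): name is "scene" or "top" or "wrist"; returns the picture (384x512x3 uint8, red, green, blue); there is no depth.
- vision.get_calibration(name): a dict with "mtx" (3x3 intrinsics, pixels), "xyz" and "orientation" of the camera in the world. Camera axes: x right, y up, looking along -z (the intrinsics and any distortion apply to the point x, -y, -z); pixel columns grow to the right and rows downward; lengths in m; the calibration is good to about 2 mm. A picture is of the moment at which its call begins: read the wrist's pose just before it. get_calibration takes no time and is no camera call; for the wrist camera it gives the pose at the moment of the call.
- bot.close_job(): hands the job in, once; it reports no verdict.
The state is a dict: "clock": time; "joint_pos": joint angles; "qd": joint speeds; "joint_efforts": joint torques, N m; "tool_pos": TCP position; "orientation": TCP orientation; "force": force on the tool from outside, world axes, zero at the start; "torque": the same for the moment, N m; "finger_gap": opening from 0.0 (shut) to 1.0 (fully open).
Only numpy, scipy, OpenCV 4.12 (cv2) and the standard library are available. Lean on these libraries where they do the work, as an engineer would, in place of code of your own. Each camera call takes 0.05 s, during which the arm holds its last target.

## Task

Turn the turret until the nozzle head with the pointed cone tip is centred in the gap of the keeper rail, on the robot's side, then unscrew that head anticlockwise and lift it out; leave the other two heads screwed in. Stand it upright on the floor of the black transit box, at one end, and then set the wooden block flat on the box floor beside it to fill the rest, so that the head cannot shift. Lower both gently rather than dropping them, and leave the tub and the screwdriver where they are.

Things in the scene. Friction and masses are not known exactly. Their poses are not given: they have to be found in the camera images.
- stand: Fixed turret stand, 300 x 300 x 12 mm base plate. Origin on the turret's axis at table height, z up; its -x side, facing the robot, is the front. Its keeper rail, a flat steel ring (inner radius 126, outer 146, underside 87, top 91 mm above the table), overhangs the heads' flanges; a head lifts out only in the rail's one gap, 0.42 rad to each side of the front.
- gap (a point): The front position, in the middle of the rail's gap: 100 mm from the turret's axis along the stand's -x, 50 mm above the table (the disc's top). The head's axis must come within 12 mm of it, sideways.
- turret: Aluminium disc, 264 mm diameter, turning both ways on the stand; no detents, stiff (0.6 N m), stays where left. Origin on its axis at its top face, 50 mm above the table; z up. Three sockets at 100 mm radius, 120 degrees apart, each with a head (which is where varies); a turning post midway between each two. Hub 70 mm wide, 30 mm high.
- post0 (a point): Upright plain round steel post of the turret, 18 mm diameter, 88 mm high above the disc, at 100 mm radius: push it or pinch it to turn the turret. This point is on its axis, 66 mm above the disc's top.
- post1 (a point): A second such post, 120 degrees further anticlockwise.
- post2 (a point): The third such post.
- cone_mid (a point): The head to unscrew. Its point: on its axis, 52 mm above its underside (which starts on the disc's top). Upright, 104 mm tall, 0.35 kg. From below: foot 44 mm wide with 3 thread pins (tips at 33 mm radius), flange 68 mm wide 24 to 30 mm up, plain round barrel 40 mm wide 30 to 78 mm up (grip it 66 mm up), brass cone 34 mm wide, 26 mm high, pointed.
- socket (a point): How a socket works (point: turret axis, hub top, 30 mm above the disc). Quick thread: from home a head turns anticlockwise seen from above, rising 4 mm over the first 50 degrees, then level; from 60 to 88 degrees (75 is best; stop after that) it is free to lift straight out, before 60 it is held down. Vertical play about 2 mm; torque under 0.3 N m.
- fin_mid (a point): Another head, with the same foot, flange and barrel, but its brass tip is an upright flat blade 34 x 10 mm, 22 mm high. Point on its axis 52 mm above its underside. Leave it screwed in.
- dome_mid (a point): Another head, with the same foot, flange and barrel, but its brass tip is a low round dome 33 mm wide, 16.5 mm high. Point on its axis 52 mm above its underside. Leave it screwed in.
- box: Fixed open black plastic transit box, 88 (x) x 176 (y) x 36 mm high outside; walls and floor 6 mm, inside 76 x 164 mm. Origin at the centre of its underside, on the table; z up, y along its length. The head goes close to an end wall (its axis about 43 mm along y from the middle), the block in the rest (its centre about 37 mm the other way).
- block_mid (a point): Loose rectangular block of pale wood, 78 (x) x 56 (y) x 75 mm (z) high, 0.2 kg, on the table. This point is its centre; its long side goes along the box's length. Grip it across the 56 mm, about 58 mm up, so that the fingers stay above the box walls.
- tub: Bystander: loose white plastic tub, 90 mm wide, 75 mm high, origin under its centre. Leave it.
- driver: Bystander: loose screwdriver 200 mm long lying along its x, origin underneath. Leave it.

How it is judged:
By the outcome, as a careful person would: the job done as asked, in the order asked, and still so for the second after the job is handed in, with the robot touching nothing.
It also fails if it takes over 61 s, if anything falls off the work surface, if the arm or the gripper's body presses on something with over 40 N, if the wrist force passes 120 N, or if a joint passes its speed limit or range.

## Working session

There is one attempt and no reset: what is moved stays moved. The work goes in short steps, Python scripts to look and compute and a tool call to move; the robot and the scene stay as the last step left them, time stands still between calls to the robot, and variables do not carry over. Pictures are saved under pics/ and viewed, and the job is handed in when it is done.

Besides the shell and the picture viewer there is one more tool, called after ">>>" in YAML: its name, and indented under it one key for each argument. drive_tool: Moves the arm, as the interface text tells. Its arguments: {"type":"object","properties":{"rows":{"type":"array"},"squeeze":{"type":"number"}},"required":["rows"]}

```bash
mkdir -p pics; ls; python3 - <<'E'
from plant import get_obs, vision, bot
import cv2,json
o=get_obs();print(o)
for n in ("scene","top","wrist"):
    c=vision.get_calibration(n);print(n,c)
    im=vision.snapshot(n);cv2.imwrite(f"pics/{n}0.png",im[:,:,::-1])
E
```

```text
pics
{'clock': 0.0, 'joint_pos': array([-1.354494  ,  0.42671672,  0.07384375,  1.60658688, -0.03408362,
        1.11083344, -0.0671238 ]), 'qd': array([ 1.57752767e-03,  8.66724785e-05,  2.17291483e-04, -8.68444861e-04,
       -3.24055572e-04, -9.61533359e-04, -5.95596780e-04]), 'joint_efforts': array([ 8.74670313e-04, -9.35824800e+01,  3.66653793e+00, -4.54198086e+01,
       -4.90230240e-02,  2.02556112e-02,  1.76423810e-04]), 'tool_pos': array([0.24132378, 0.62993489, 0.21879448]), 'orientation': array([-0.40099382,  0.58296183,  0.40041915,  0.58225765]), 'force': array([-0.27141617,  0.75056471,  0.50864956]), 'torque': array([-0.04130665,  0.01494486,  0.03212044]), 'finger_gap': 0.9991849138921531}
scene {'mtx': array([[369.76934536,   0.        , 257.46644699],
       [  0.        , 369.76934536, 193.27985056],
       [  0.        ,   0.        ,   1.        ]]), 'xyz': array([1.17125918, 0.27935474, 0.71739946]), 'orientation': array([0.2142992 , 0.28999259, 0.75787889, 0.54369085])}
top {'mtx': array([[415.21248991,   0.        , 252.37020292],
       [  0.        , 415.21248991, 186.64896282],
       [  0.        ,   0.        ,   1.        ]]), 'xyz': array([0.54978005, 0.07972127, 1.14191213]), 'orientation': array([-0.03350356,  0.03075369,  0.71387792, -0.69879184])}
wrist {'mtx': array([[277.473667  ,   0.        , 253.62293811],
       [  0.        , 277.473667  , 187.2673258 ],
       [  0.        ,   0.        ,   1.        ]]), 'xyz': array([0.1784932 , 0.65483937, 0.38485365]), 'orientation': array([-0.0973544 , -0.06547021,  0.5631442 ,  0.81798801])}
```

View pics/scene0.png

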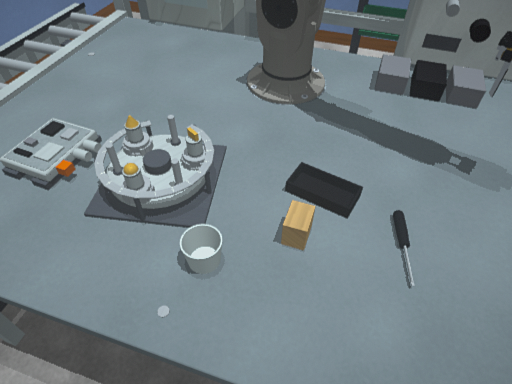

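View pics/top0.png

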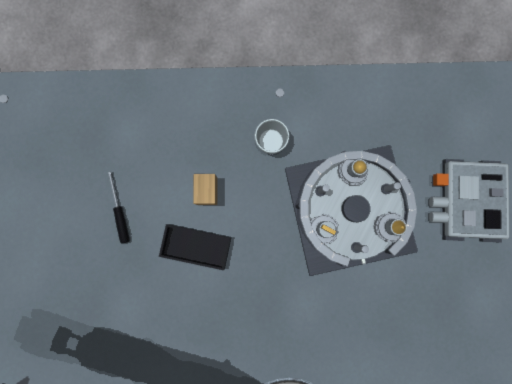

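View pics/wrist0.png

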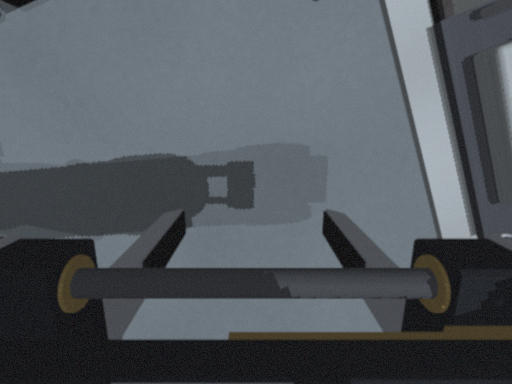

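```bash
cat > h.py <<'E'
import numpy as np, cv2
from scipy.spatial.transform import Rotation as R
from plant import get_obs, vision, bot
def cal(n):
    c=vision.get_calibration(n); return np.array(c["mtx"]),np.array(c["xyz"]),R.from_quat(c["orientation"]).as_matrix(),c
def ray(c,uv):
    K,t,M,_=c; d=np.linalg.inv(K)@np.array([uv[0],uv[1],1.]); d=M@(d*[1,-1,-1]); return t,d
def onz(c,uv,z):
    t,d=ray(c,uv); return t+d*(z-t[2])/d[2]
def proj(c,p):
    K,t,M,_=c; q=M.T@(np.asarray(p)-t); q=q*[1,-1,-1]; q=K@q; return q[:2]/q[2]
def tri(c1,u1,c2,u2):
    a,d=ray(c1,u1); b,e=ray(c2,u2); A=np.stack([d,-e],1); s=np.linalg.lstsq(A,b-a,rcond=None)[0]
    p,q=a+s[0]*d,b+s[1]*e; return (p+q)/2,np.linalg.norm(p-q)
def crop(src,x0,y0,x1,y1,f,out):
    im=cv2.imread(src)[y0:y1,x0:x1]; cv2.imwrite(out,cv2.resize(im,None,fx=f,fy=f,interpolation=cv2.INTER_CUBIC))
E
python3 - <<'E'
from h import *
print({k:v for k,v in cal("top")[3].items() if k not in("mtx","xyz","orientation")})
crop("pics/top0.png",280,140,424,280,5,"pics/topz.png")
crop("pics/top0.png",150,160,250,280,5,"pics/topb.png")
crop("pics/scene0.png",80,100,230,230,5,"pics/scz.png")
E
```

```text
{}
```

View pics/topz.png

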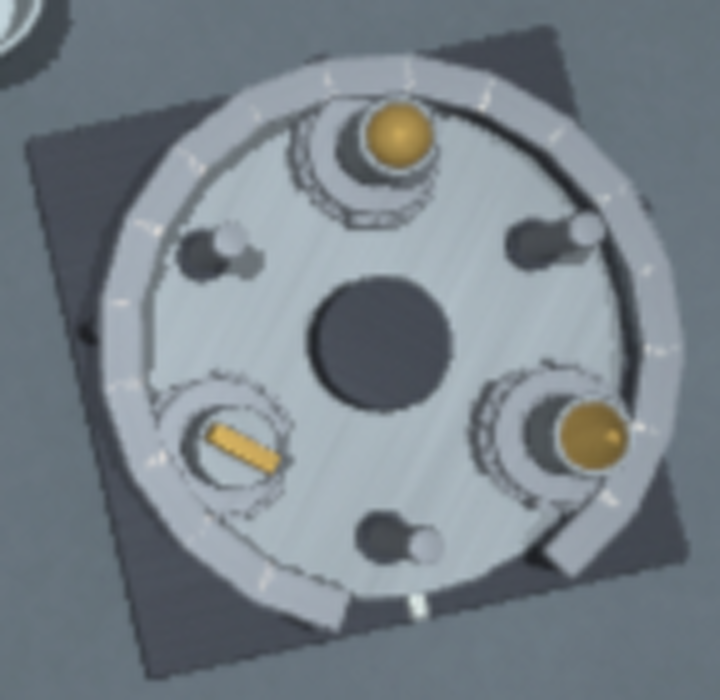

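View pics/topb.png

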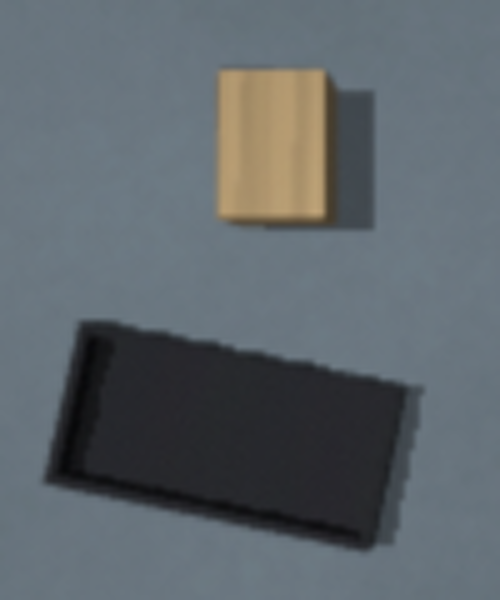

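View pics/scz.png

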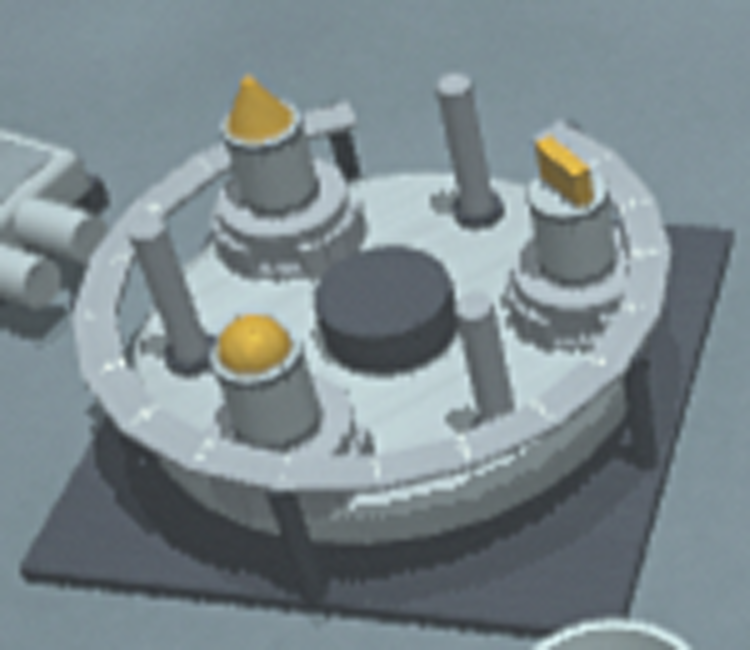

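```bash
cat > m.py <<'E'
from h import *
T=cal("top");S=cal("scene")
f=lambda x,y,o:(o[0]+x/5-.4,o[1]+y/5-.4)
oz=(280,140);ob=(150,160);os_=(80,100)
pl=np.array([onz(T,f(x,y,oz),.012) for x,y in[(553,27),(25,140),(150,680),(688,553)]]);print("plate",pl.round(4),pl.mean(0).round(4))
for i in range(4):
    d=pl[(i+1)%4]-pl[i];print(np.linalg.norm(d).round(4),np.degrees(np.arctan2(d[1],d[0])).round(2))
hub=onz(T,f(383,343,oz),.08);print("hub",hub)
mk=onz(T,f(418,605,oz),.05);print("mark",mk-hub)
P=[onz(T,f(x,y,oz),.138) for x,y in[(230,238),(587,227),(427,543)]]
print("post centroid",np.mean(P,0))
for p in P: d=p-hub;print("post",p.round(4),np.linalg.norm(d[:2]).round(4),np.degrees(np.arctan2(d[1],d[0])).round(1))
p,e=tri(T,f(615,437,oz),S,f(248,77,os_));d=p-hub;print("cone",p,e,np.linalg.norm(d[:2]),np.degrees(np.arctan2(d[1],d[0])))
d=onz(T,f(615,437,oz),.154)-hub;print(np.linalg.norm(d[:2]),np.degrees(np.arctan2(d[1],d[0])))
h2,e=tri(T,f(383,343,oz),S,f(385,291,os_));print("hub tri",h2,e)
bx=np.array([onz(T,f(x,y,ob),.036) for x,y in[(85,322),(45,483),(368,550),(407,387)]]);print("box",bx.round(4),bx.mean(0).round(4))
for i in range(4):
    d=bx[(i+1)%4]-bx[i];print(np.linalg.norm(d).round(4),np.degrees(np.arctan2(d[1],d[0])).round(2))
bx=np.array([onz(T,f(x,y,ob),.075) for x,y in[(219,69),(326,69),(328,220),(218,218)]]);print("block",bx.round(4),bx.mean(0).round(4))
for i in range(4):
    d=bx[(i+1)%4]-bx[i];print(np.linalg.norm(d).round(4),np.degrees(np.arctan2(d[1],d[0])).round(2))
E
python3 m.py
```

```text
plate [[ 0.7598 -0.2988  0.012 ]
 [ 0.7034 -0.0065  0.012 ]
 [ 0.4103 -0.0652  0.012 ]
 [ 0.4716 -0.3566  0.012 ]] [ 0.5863 -0.1818  0.012 ]
0.2977 100.92
0.2989 -168.67
0.2978 -78.12
0.2939 11.35
hub [ 0.58566501 -0.18101657  0.08      ]
mark [-0.13518622 -0.01955482 -0.03      ]
post centroid [ 0.58720554 -0.182174    0.138     ]
post [ 0.6362 -0.0949  0.138 ] 0.0998 59.6
post [ 0.6378 -0.268   0.138 ] 0.1014 -59.1
post [ 0.4877 -0.1836  0.138 ] 0.098 -178.5
cone [ 0.53633731 -0.26985411  0.15497912] 0.0005050760280853732 0.10161363997181905 -119.04154471521494
0.10207479545532633 -118.8316217917307
hub tri [ 0.58567378 -0.18140935  0.07785837] 0.0002871107049794973
box [[0.556  0.3128 0.036 ]
 [0.4718 0.3341 0.036 ]
 [0.4335 0.1642 0.036 ]
 [0.5181 0.1423 0.036 ]] [0.4948 0.2383 0.036 ]
0.0868 165.78
0.1741 -102.73
0.0874 -14.51
0.1746 77.47
block [[0.6848 0.2348 0.075 ]
 [0.6836 0.1794 0.075 ]
 [0.6054 0.1793 0.075 ]
 [0.6076 0.2359 0.075 ]] [0.6454 0.2074 0.075 ]
0.0554 -91.25
0.0782 -179.99
0.0566 87.73
0.0772 -0.85
```

```bash
cat >> h.py <<'E'
def Rdown(psi): # jaw (tool z) along heading psi deg, tool x down
    z=np.array([np.cos(np.radians(psi)),np.sin(np.radians(psi)),0]); x=np.array([0,0,-1.]); return np.stack([x,np.cross(z,x),z],1)
def state():
    o=get_obs(); M=R.from_quat(o["orientation"]).as_matrix()
    print("t",round(o["clock"],2),"tcp",o["tool_pos"].round(4),"x",M[:,0].round(3),"jaw heading",np.degrees(np.arctan2(M[1,2],M[0,2])).round(2),"j",o["joint_pos"].round(2),"F",o["force"].round(1),"Tq",o["torque"].round(2),"gap",round(o["finger_gap"]*94,1))
    return o,M
def delta(*wps): # (x,y,z,psi) metres/deg
    o,M=state()
    for w in wps:
        d=M.T@(np.array(w[:3])-o["tool_pos"])*1000; rv=R.from_matrix(M.T@Rdown(w[3])).as_rotvec(degrees=True)
        print(w,"->",d.round(1),rv.round(2))
E
python3 - <<'E'
from h import *
T=cal("top")
f=lambda x,y:(280+x/5-.4,140+y/5-.4)
h=np.array([.586,-.1815,0])
for p in[(350,595),(333,630),(545,548),(568,577)]:
    d=onz(T,f(*p),.091)-h;print(np.linalg.norm(d[:2]),np.degrees(np.arctan2(d[1],d[0])))
for z in(.0,.012,.05):
  d=onz(T,f(418,605),z)-h;print(z,np.linalg.norm(d[:2]),np.degrees(np.arctan2(d[1],d[0])))
delta((.45,.25,.21,90),(.488,-.1836,.21,90),(.488,-.1836,.21,-90))
E
```

```text
0.12863992471240607 168.7172340660476
0.14730185659202605 166.50534107426796
0.12800470317426751 -145.05977867663842
0.14612134545148664 -144.881183707869
0.0 0.1436563688005401 -167.16748898709588
0.012 0.14193501418904272 -168.28213645268806
0.05 0.1368565503792145 -171.9895829541878
t 0.15 tcp [0.2414 0.63   0.219 ] x [-0.    -0.001 -1.   ] jaw heading 69.04 j [-1.35  0.43  0.07  1.61 -0.03  1.11 -0.07] F [-1.3  0.   0.4] Tq [-0.01  0.01 -0.  ] gap 93.9
(0.45, 0.25, 0.21, 90) -> [   9.2 -330.8 -280.2] [-2.096e+01 -5.000e-02 -1.000e-02]
(0.488, -0.1836, 0.21, 90) -> [   9.6 -521.4 -671.6] [-2.096e+01 -5.000e-02 -1.000e-02]
(0.488, -0.1836, 0.21, -90) -> [   9.6 -521.4 -671.6] [ 1.5904e+02 -1.0000e-02  8.0000e-02]
```

>>> drive_tool:
  rows: [9,-331,-280,-21,0,0,0.55,9,-331,-280,-21,0,0,0.55,9,-331,-280,-21,0,0,0.55,9,-331,-280,-21,0,0,0.55,9,-331,-280,-21,0,0,0.55]
  squeeze: 40

```text
clock: 0.57
tool_pos: [0.3424, 0.4457, 0.2149]
orientation: [-0.5, 0.5, 0.5, 0.499]
force: [1.2, 0.3, -0.3]
finger_gap: 0.681
```

```bash
python3 - <<'E'
from h import *
delta((.45,.25,.21,90),(.488,-.1836,.21,90))
E
```

```text
t 0.57 tcp [0.3424 0.4457 0.2149] x [-0. -0. -1.] jaw heading 90.09 j [-1.08  0.25  0.06  1.87 -0.02  1.03  0.56] F [ 1.2  0.3 -0.3] Tq [ 0.09 -0.02  0.02] gap 64.0
(0.45, 0.25, 0.21, 90) -> [   4.9 -107.3 -195.9] [ 0.09 -0.01 -0.01]
(0.488, -0.1836, 0.21, 90) -> [   5.  -144.6 -629.6] [ 0.09 -0.01 -0.01]
```

>>> drive_tool:
  rows: [5,-107,-196,0,0,0,0.55,5,-107,-196,0,0,0,0.55,5,-107,-196,0,0,0,0.55,5,-107,-196,0,0,0,0.55,5,-107,-196,0,0,0,0.55]

```text
clock: 0.98
tool_pos: [0.4422, 0.2631, 0.2105]
orientation: [-0.5, 0.5, 0.5, 0.5]
force: [1.7, 1.2, -0.2]
finger_gap: 0.55
```

>>> drive_tool:
  rows: [0,-38,-434,0,0,0,0.55,0,-38,-434,0,0,0,0.55,0,-38,-434,0,0,0,0.55,0,-38,-434,0,0,0,0.55,0,-38,-434,0,0,0,0.55]

```text
clock: 1.4
tool_pos: [0.4597, 0.0555, 0.2106]
orientation: [-0.5, 0.5, 0.5, 0.5]
force: [2.1, -0.0, 0.2]
finger_gap: 0.548
```

```bash
python3 - <<'E'
from h import *
delta((.488,-.1836,.21,90))
E
```

```text
t 1.4 tcp [0.4597 0.0555 0.2106] x [ 0.  0. -1.] jaw heading 90.04 j [-0.58  0.08  0.34  2.09 -0.03  0.98  1.35] F [ 2.1 -0.   0.2] Tq [-0.   -0.08  0.04] gap 51.5
(0.488, -0.1836, 0.21, 90) -> [   0.5  -28.1 -239.1] [0.04 0.02 0.01]
```

>>> drive_tool:
  rows: [0,-28,-239,0,0,0,0.55,0,-28,-239,0,0,0,0.55,0,-28,-239,0,0,0,0.55,0,-28,-239,0,0,0,0.55,0,-28,-239,0,0,0,0.55]

```text
clock: 1.82
tool_pos: [0.4841, -0.1514, 0.2107]
orientation: [0.5, -0.5, -0.5, -0.5]
force: [1.5, 2.0, 0.3]
finger_gap: 0.549
```

>>> drive_tool:
  rows: [0,0,-22,0,0,0,0.55,0,0,-22,0,0,0,0.55]

```text
clock: 1.98
tool_pos: [0.4837, -0.1766, 0.2106]
orientation: [-0.499, 0.502, 0.498, 0.501]
force: [-1.6, 0.3, -1.2]
finger_gap: 0.549
```

```bash
python3 - <<'E'
from h import *
delta((.487,-.184,.21,90),(.487,-.184,.111,90))
im=vision.snapshot("wrist");cv2.imwrite("pics/w1.png",im[:,:,::-1])
E
```

```text
t 1.98 tcp [ 0.4837 -0.1766  0.2106] x [ 0.    -0.002 -1.   ] jaw heading 89.69 j [-0.25  0.18  0.54  2.   -0.11  0.99  1.91] F [-1.6  0.3 -1.2] Tq [0.04 0.06 0.01] gap 51.6
(0.487, -0.184, 0.21, 90) -> [ 0.6 -3.3 -7.4] [-0.31 -0.1   0.  ]
(0.487, -0.184, 0.111, 90) -> [99.6 -3.3 -7.2] [-0.31 -0.1   0.  ]
```

View pics/w1.png

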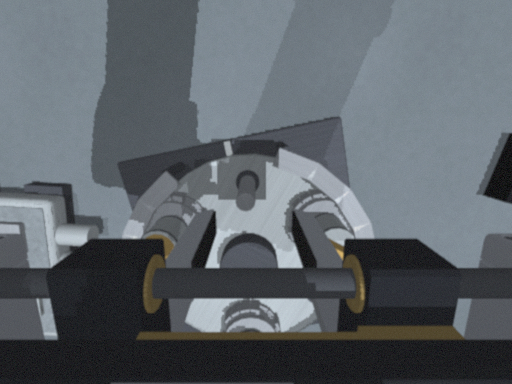

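>>> drive_tool:
  rows: [5,-3,-7,0,0,0,0.55,38,-3,-7,0,0,0,0.55,72,-3,-7,0,0,0,0.55,99,-3,-7,0,0,0,0.55,99,-3,-7,0,0,0,0.4]

```text
clock: 2.45
tool_pos: [0.485, -0.1765, 0.107]
orientation: [-0.499, 0.501, 0.503, 0.498]
force: [-2.6, 1.1, -0.7]
finger_gap: 0.512
```

>>> drive_tool:
  rows: [0,0,0,0,0,0,0.1,0,0,0,0,0,0,0.1,0,0,0,0,0,0,0.1,0,0,0,0,0,0,0.1]
  squeeze: 25

```text
clock: 2.78
tool_pos: [0.4883, -0.1793, 0.1131]
orientation: [0.501, -0.5, -0.499, -0.5]
force: [-0.7, -7.5, -1.5]
finger_gap: 0.231
```

```bash
python3 - <<'E'
from h import *
o,M=state()
c=np.array([.586,-.1815]);p=o["tool_pos"]
d=p[:2]-c;r=np.hypot(*d);a=np.degrees(np.arctan2(d[1],d[0]));print(r,a)
W=[]
for k in (5,10,15,20,25,30,35,40,45,50):
    b=np.radians(a-k);W.append((c[0]+.1*np.cos(b),c[1]+.1*np.sin(b),p[2],90-k))
delta(*W)
E
```

```text
t 2.78 tcp [ 0.4883 -0.1793  0.1131] x [ 0.003 -0.001 -1.   ] jaw heading 90.03 j [-0.19  0.33  0.5   2.07 -0.22  0.78  2.02] F [-0.7 -7.5 -1.5] Tq [-1.54  0.2   0.01] gap 21.7
0.09772126193337556 178.7072634327396
t 2.78 tcp [ 0.4883 -0.1793  0.1131] x [ 0.003 -0.001 -1.   ] jaw heading 90.03 j [-0.19  0.33  0.5   2.07 -0.22  0.78  2.02] F [-0.7 -7.5 -1.5] Tq [-1.54  0.2   0.01] gap 21.7
(np.float64(0.4866025141423557), np.float64(-0.1705391695032075), np.float64(0.11311038312883075), 85) -> [-0.   1.7  8.8] [ 5.03 -0.06  0.15]
(np.float64(0.48793605090804465), np.float64(-0.16191781706524017), np.float64(0.11311038312883075), 80) -> [-0.   0.4 17.4] [10.03 -0.05  0.16]
(np.float64(0.49001591353895474), np.float64(-0.1534454968634517), np.float64(0.11311038312883075), 75) -> [-0.  -1.7 25.8] [15.03 -0.05  0.16]
(np.float64(0.4928262730246094), np.float64(-0.14518668837030452), np.float64(0.11311038312883075), 70) -> [-0.  -4.5 34.1] [20.03 -0.04  0.16]
(np.float64(0.4963457408323813), np.float64(-0.13720424610523632), np.float64(0.11311038312883075), 65) -> [-0.  -8.1 42.1] [25.03 -0.03  0.16]
(np.float64(0.5005475316871406), np.float64(-0.1295589212738148), np.float64(0.11311038312883075), 60) -> [ -0.  -12.3  49.7] [ 3.003e+01 -3.000e-02  1.600e-01]
(np.float64(0.5053996674233718), np.float64(-0.12230889941438038), np.float64(0.11311038312883075), 55) -> [ -0.  -17.1  57. ] [ 3.503e+01 -2.000e-02  1.700e-01]
(np.float64(0.5108652203583226), np.float64(-0.11550935757096623), np.float64(0.11311038312883075), 50) -> [ -0.  -22.6  63.8] [ 4.003e+01 -1.000e-02  1.700e-01]
(np.float64(0.516902594333967), np.float64(-0.10921204436267634), np.float64(0.11311038312883075), 45) -> [ -0.  -28.6  70.1] [ 4.503e+01 -1.000e-02  1.700e-01]
(np.float64(0.5234658412888841), np.float64(-0.10346488614544752), np.float64(0.11311038312883075), 40) -> [  0.  -35.2  75.8] [50.03  0.    0.17]
```

>>> drive_tool:
  rows: [0,0,0,0,0,0,0.1,0,0,0,0,0,0,0.1,0,0,0,0,0,0,0.1]

```text
clock: 3.03
tool_pos: [0.4882, -0.1792, 0.1131]
orientation: [0.501, -0.5, -0.499, -0.5]
force: [-1.4, -5.5, 0.9]
finger_gap: 0.191
```

```bash
cat > arc.py <<'E'
from h import *
import sys
o,M=state()
c=np.array([.586,-.1815]);p=o["tool_pos"]
d=p[:2]-c;r=np.hypot(*d);a=np.degrees(np.arctan2(d[1],d[0]));print(r,a)
end=float(sys.argv[1]);n=int(sys.argv[2]);W=[]
psi0=np.degrees(np.arctan2(M[1,2],M[0,2]))
k=(a-end)%360
for i in range(1,n+1):
    b=np.radians(a-k*i/n);W.append((round(c[0]+.1*np.cos(b),4),round(c[1]+.1*np.sin(b),4),.111,round(psi0-k*i/n,1)))
delta(*W)
E
python3 arc.py 132 10
```

```text
t 3.03 tcp [ 0.4882 -0.1792  0.1131] x [ 0.003 -0.001 -1.   ] jaw heading 90.02 j [-0.19  0.33  0.5   2.07 -0.22  0.78  2.02] F [-1.4 -5.5  0.9] Tq [-1.18  0.21 -0.04] gap 17.9
0.09782776352677722 178.66119150843238
t 3.03 tcp [ 0.4882 -0.1792  0.1131] x [ 0.003 -0.001 -1.   ] jaw heading 90.02 j [-0.19  0.33  0.5   2.07 -0.22  0.78  2.02] F [-1.4 -5.5  0.9] Tq [-1.18  0.21 -0.04] gap 17.9
(np.float64(0.4865), np.float64(-0.171), 0.111, np.float64(85.3)) -> [2.1 1.7 8.2] [ 4.72 -0.04  0.15]
(np.float64(0.4877), np.float64(-0.163), 0.111, np.float64(80.7)) -> [ 2.1  0.5 16.2] [ 9.32 -0.04  0.15]
(np.float64(0.4896), np.float64(-0.1551), 0.111, np.float64(76.0)) -> [ 2.1 -1.4 24.1] [14.02 -0.03  0.15]
(np.float64(0.492), np.float64(-0.1473), 0.111, np.float64(71.4)) -> [ 2.1 -3.8 31.9] [18.62 -0.03  0.15]
(np.float64(0.4951), np.float64(-0.1398), 0.111, np.float64(66.7)) -> [ 2.1 -6.9 39.4] [ 2.332e+01 -2.000e-02  1.500e-01]
(np.float64(0.4988), np.float64(-0.1325), 0.111, np.float64(62.0)) -> [  2.1 -10.6  46.7] [ 2.802e+01 -1.000e-02  1.500e-01]
(np.float64(0.5031), np.float64(-0.1256), 0.111, np.float64(57.4)) -> [  2.1 -14.9  53.6] [ 3.262e+01 -1.000e-02  1.500e-01]
(np.float64(0.5079), np.float64(-0.119), 0.111, np.float64(52.7)) -> [  2.1 -19.7  60.2] [37.32 -0.    0.16]
(np.float64(0.5133), np.float64(-0.1129), 0.111, np.float64(48.0)) -> [  2.1 -25.1  66.3] [4.202e+01 1.000e-02 1.600e-01]
(np.float64(0.5191), np.float64(-0.1072), 0.111, np.float64(43.4)) -> [  2.1 -30.9  72. ] [4.662e+01 1.000e-02 1.600e-01]
```

>>> drive_tool:
  rows: [1,2,8,5,0,0,0.1,1,0.5,16,9.5,0,0,0.1,1,-1.5,24,14,0,0,0.1,1,-4,32,18.5,0,0,0.1,1,-7,39.5,23,0,0,0.1]
  squeeze: 20

```text
clock: 3.45
tool_pos: [0.4974, -0.1406, 0.1131]
orientation: [-0.391, 0.589, 0.387, 0.592]
force: [8.8, -14.3, -0.7]
finger_gap: 0.184
```

```bash
python3 arc.py 131.5 5
```

```text
t 3.45 tcp [ 0.4974 -0.1406  0.1131] x [ 0.007 -0.002 -1.   ] jaw heading 66.76 j [-0.34  0.34  0.59  2.09 -0.26  0.78  1.58] F [  8.8 -14.3  -0.7] Tq [-3.35 -1.92 -0.08] gap 17.3
0.09759556842580011 155.221499134547
t 3.45 tcp [ 0.4974 -0.1406  0.1131] x [ 0.007 -0.002 -1.   ] jaw heading 66.76 j [-0.34  0.34  0.59  2.09 -0.26  0.78  1.58] F [  8.8 -14.3  -0.7] Tq [-3.35 -1.92 -0.08] gap 17.3
(np.float64(0.499), np.float64(-0.1322), 0.111, np.float64(62.0)) -> [2.  1.8 8.3] [4.76 0.05 0.42]
(np.float64(0.5034), np.float64(-0.1252), 0.111, np.float64(57.3)) -> [ 2.1  0.6 16.5] [9.46 0.07 0.42]
(np.float64(0.5083), np.float64(-0.1186), 0.111, np.float64(52.5)) -> [ 2.1 -1.3 24.5] [14.26  0.08  0.42]
(np.float64(0.5138), np.float64(-0.1123), 0.111, np.float64(47.8)) -> [ 2.1 -3.9 32.5] [18.96  0.1   0.42]
(np.float64(0.5197), np.float64(-0.1066), 0.111, np.float64(43.0)) -> [ 2.1 -7.1 40. ] [23.76  0.12  0.41]
```

>>> drive_tool:
  rows: [0,-0.5,8.5,5,0,0,0.1,0,-2,16.5,9.5,0,0,0.1,0,-4,24.5,14,0,0,0.1,0,-6.5,32,19,0,0,0.1,0,-9.5,39,24,0,0,0.1]

```text
clock: 3.87
tool_pos: [0.5211, -0.1089, 0.1131]
orientation: [-0.259, 0.657, 0.256, 0.66]
force: [3.2, -16.2, 4.1]
finger_gap: 0.185
```

```bash
python3 arc.py 131.5 1; python3 - <<'E'
from h import *
im=vision.snapshot("top");cv2.imwrite("pics/top1.png",im[:,:,::-1])
im=vision.snapshot("scene");cv2.imwrite("pics/sc1.png",im[:,:,::-1])
crop("pics/top1.png",280,140,424,280,5,"pics/topz1.png")
crop("pics/sc1.png",80,80,230,210,5,"pics/scz1.png")
E
```

```text
t 3.87 tcp [ 0.5211 -0.1089  0.1131] x [ 0.006 -0.003 -1.   ] jaw heading 42.73 j [-0.47  0.38  0.68  2.06 -0.33  0.8   1.16] F [  3.2 -16.2   4.1] Tq [-3.88 -0.71  0.  ] gap 17.4
0.09737431338470996 131.7673896387005
t 3.87 tcp [ 0.5211 -0.1089  0.1131] x [ 0.006 -0.003 -1.   ] jaw heading 42.73 j [-0.47  0.38  0.68  2.06 -0.33  0.8   1.16] F [  3.2 -16.2   4.1] Tq [-3.88 -0.71  0.  ] gap 17.4
(np.float64(0.5197), np.float64(-0.1066), 0.111, np.float64(42.5)) -> [2.1 2.7 0.5] [0.23 0.17 0.35]
```

View pics/topz1.png

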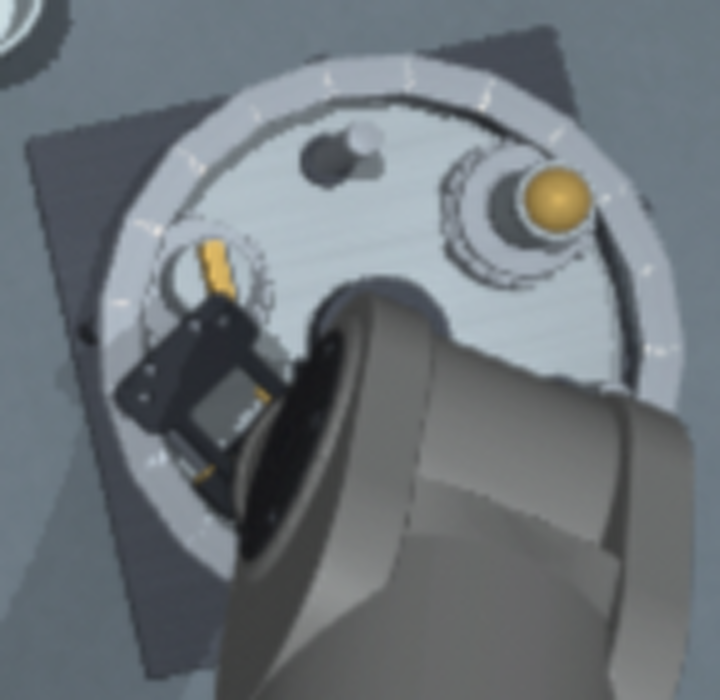

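View pics/scz1.png

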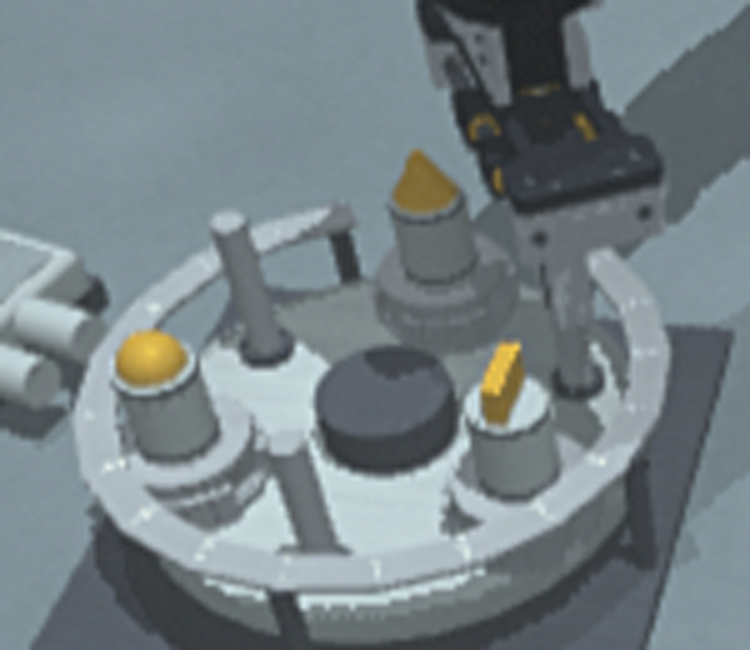

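```bash
python3 - <<'E'
from h import *
T=cal("top");S=cal("scene");h=np.array([.586,-.1815,0])
def pr(n,p): d=p-h;print(n,p.round(4),np.hypot(*d[:2]).round(4),np.degrees(np.arctan2(d[1],d[0])).round(1))
pr("post top",onz(T,(280+365/5-.4,140+137/5-.4),.138))
pr("dome top",onz(T,(280+560/5-.4,140+201/5-.4),.13))
for q in[(230,219),(287,441)]: pr("post sc",onz(S,(80+q[0]/5-.4,80+q[1]/5-.4),.138))
pr("cone sc",onz(S,(80+417/5-.4,80+151/5-.4),.154))
E
```

```text
post top [ 0.6841 -0.1624  0.138 ] 0.0999 11.0
dome top [ 0.6515 -0.2583  0.13  ] 0.1009 -49.5
post sc [ 0.5513 -0.2756  0.138 ] 0.1003 -110.2
post sc [ 0.6847 -0.1631  0.138 ] 0.1004 10.5
cone sc [ 0.487  -0.2007  0.154 ] 0.1008 -169.0
```

>>> drive_tool:
  rows: [0,0,-0.5,0,0,0,0.5,0,0,-0.5,0,0,0,0.5,0,0,-0.5,0,0,0,0.5,0,0,-0.5,0,0,0,0.5]

```text
clock: 4.3
tool_pos: [0.5181, -0.1067, 0.111]
orientation: [-0.259, 0.658, 0.26, 0.658]
force: [0.1, 0.1, -0.3]
finger_gap: 0.435
```

```bash
python3 - <<'E'
from h import *
delta((.521,-.1085,.2,42.7),(.4875,-.2003,.2,5))
E
```

```text
t 4.3 tcp [ 0.5181 -0.1067  0.111 ] x [ 0.     0.001 -1.   ] jaw heading 43.06 j [-0.46  0.39  0.67  2.06 -0.33  0.8   1.16] F [ 0.1  0.1 -0.3] Tq [-0.04 -0.01  0.01] gap 40.9
(0.521, -0.1085, 0.2, 42.7) -> [-89.   -3.3   1. ] [ 0.36  0.04 -0.01]
(0.4875, -0.2003, 0.2, 5) -> [-89.1 -47.5 -86.1] [ 3.806e+01  4.000e-02 -2.000e-02]
```

>>> drive_tool:
  rows: [-40,0,0,0,0,0,0.6,-80,0,0,0,0,0,0.6,-90,-20,-35,14,0,0,0.6,-90,-36,-65,28,0,0,0.62,-90,-47.5,-86,38,0,0,0.62]

```text
clock: 4.72
tool_pos: [0.4869, -0.2027, 0.2019]
orientation: [-0.13, 0.694, 0.13, 0.696]
force: [-0.6, 0.5, -0.9]
finger_gap: 0.619
```

>>> drive_tool:
  rows: [0,0,0,0,0,0,0.62,0,0,0,0,0,0,0.62,0,0,0,0,0,0,0.62]

```text
clock: 4.97
tool_pos: [0.4877, -0.1999, 0.2005]
orientation: [-0.133, 0.695, 0.133, 0.694]
force: [-0.7, 0.6, -0.2]
finger_gap: 0.62
```

```bash
python3 - <<'E'
from h import *
delta((.4875,-.2003,.111,5))
for n in("wrist","scene","top"): cv2.imwrite(f"pics/{n}2.png",vision.snapshot(n)[:,:,::-1])
crop("pics/scene2.png",80,80,230,210,5,"pics/scz2.png")
E
```

```text
t 4.97 tcp [ 0.4877 -0.1999  0.2005] x [-0.  0. -1.] jaw heading 21.65 j [-0.46  0.27  0.87  1.99 -0.25  0.98  0.91] F [-0.7  0.6 -0.2] Tq [-0.05 -0.   -0.03] gap 58.3
(0.4875, -0.2003, 0.111, 5) -> [89.5 -0.4 -0.3] [16.65 -0.   -0.02]
```

View pics/wrist2.png

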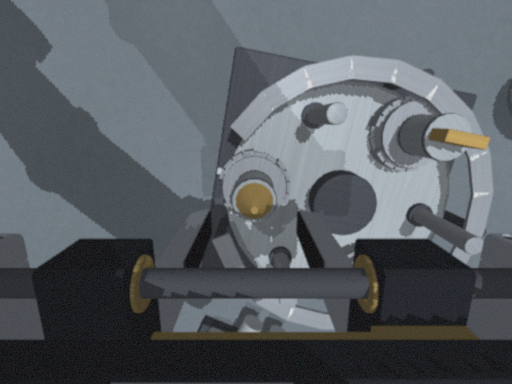

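View pics/scz2.png

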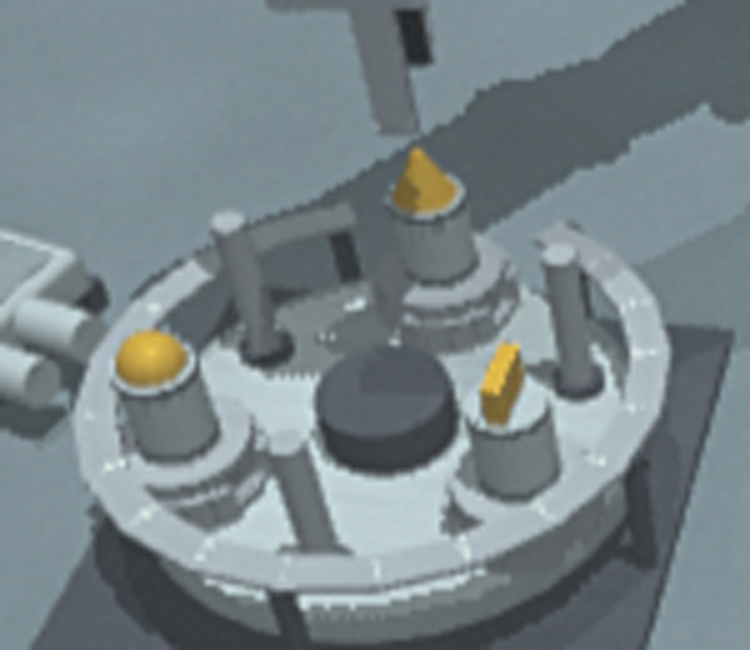

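>>> drive_tool:
  rows: [25,-0.5,-0.5,7,0,0,0.62,55,-0.5,-0.5,14,0,0,0.62,75,-0.5,-0.5,17,0,0,0.62,89.5,-0.5,-0.5,17,0,0,0.62,89.5,-0.5,-0.5,17,0,0,0.62]

```text
clock: 5.53
tool_pos: [0.4861, -0.1999, 0.1084]
orientation: [-0.029, 0.708, 0.029, 0.705]
force: [-0.1, 1.2, 0.5]
finger_gap: 0.621
```

>>> drive_tool:
  rows: [0,0,0,0,0,0,0.3,0,0,0,0,0,0,0.3,0,0,0,0,0,0,0.3,0,0,0,0,0,0,0.3,0,0,0,0,0,0,0.3]
  squeeze: 45

```text
clock: 5.95
tool_pos: [0.4882, -0.2011, 0.112]
orientation: [-0.028, 0.706, 0.028, 0.707]
force: [1.1, 0.4, 7.1]
finger_gap: 0.422
```

```bash
python3 - <<'E'
from h import *
state()
cv2.imwrite("pics/w3.png",vision.snapshot("wrist")[:,:,::-1])
E
```

```text
t 5.95 tcp [ 0.4882 -0.2011  0.112 ] x [ 0.002  0.    -1.   ] jaw heading 4.58 j [-0.4   0.43  0.84  2.07 -0.44  0.82  0.78] F [1.1 0.4 7.1] Tq [0.17 0.19 0.02] gap 39.6
```

View pics/w3.png

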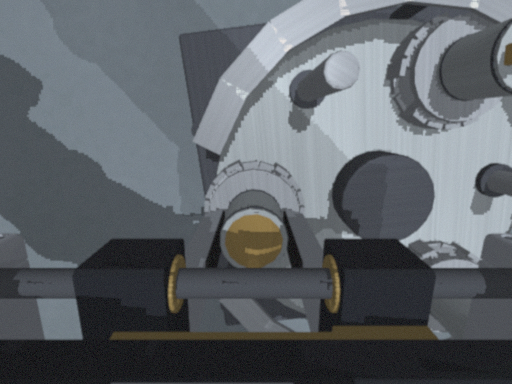

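>>> drive_tool:
  rows: [-0.5,0,0,-6,0,0,0.3,-1,0,0,-12,0,0,0.3,-1.5,0,0,-18,0,0,0.3,-2,0,0,-24,0,0,0.3,-2.4,0,0,-30,0,0,0.3]

```text
clock: 6.42
tool_pos: [0.4876, -0.201, 0.1141]
orientation: [-0.212, 0.674, 0.212, 0.675]
force: [-0.3, 0.5, 3.2]
finger_gap: 0.413
```

```bash
python3 - <<'E'
from h import *
state()
E
```

```text
t 6.42 tcp [ 0.4876 -0.201   0.1141] x [ 0.001  0.    -1.   ] jaw heading 34.85 j [-0.3   0.38  0.7   2.06 -0.34  0.81  1.21] F [-0.3  0.5  3.2] Tq [ 0.18  0.29 -0.12] gap 38.8
```

>>> drive_tool:
  rows: [-0.5,0,0,-6,0,0,0.3,-1,0,0,-12,0,0,0.3,-1.5,0,0,-18,0,0,0.3,-2,0,0,-24,0,0,0.3,-2,0,0,-30,0,0,0.3]

```text
clock: 6.83
tool_pos: [0.4872, -0.201, 0.1159]
orientation: [-0.379, 0.597, 0.379, 0.597]
force: [-1.4, -0.4, -0.3]
finger_gap: 0.418
```

>>> drive_tool:
  rows: [0,0,0,-5,0,0,0.3,0,0,0,-10,0,0,0.3,0,0,0,-15,0,0,0.3,0,0,0,-15,0,0,0.3,0,0,0,-15,0,0,0.3]

```text
clock: 7.25
tool_pos: [0.4873, -0.2012, 0.1158]
orientation: [-0.452, 0.544, 0.452, 0.544]
force: [-1.7, 0.0, 2.1]
finger_gap: 0.419
```

```bash
python3 - <<'E'
from h import *
state()
cv2.imwrite("pics/w4.png",vision.snapshot("wrist")[:,:,::-1])
cv2.imwrite("pics/s4.png",vision.snapshot("scene")[:,:,::-1])
crop("pics/s4.png",80,80,230,210,5,"pics/scz4.png")
E
```

```text
t 7.25 tcp [ 0.4873 -0.2012  0.1158] x [ 0.001  0.    -1.   ] jaw heading 79.39 j [-0.15  0.34  0.51  2.06 -0.23  0.8   1.88] F [-1.7  0.   2.1] Tq [-0.05  0.34  0.08] gap 39.4
```

View pics/scz4.png

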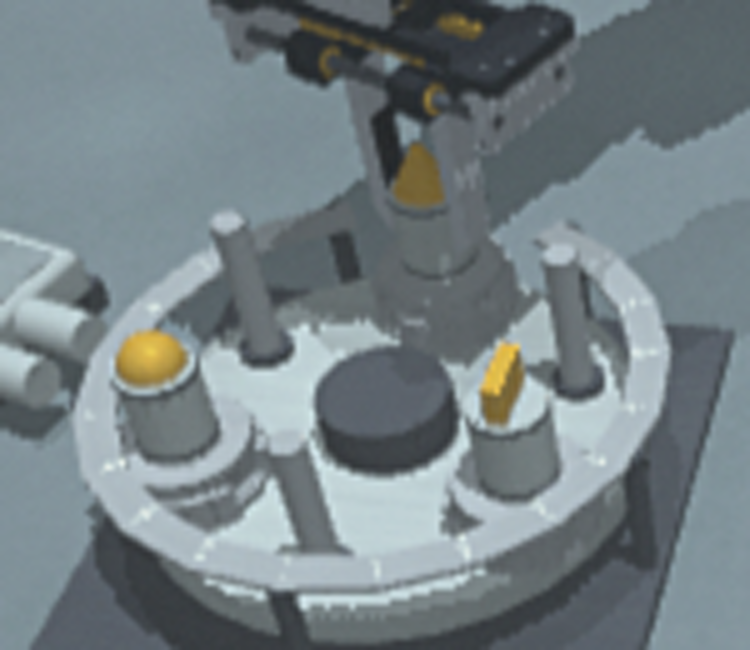

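>>> drive_tool:
  rows: [-3,0,0,0,0,0,0.3,-6,0,0,0,0,0,0.3,-9,0,0,0,0,0,0.3,-12,0,0,0,0,0,0.3]

```text
clock: 7.68
tool_pos: [0.4873, -0.201, 0.1277]
orientation: [-0.452, 0.544, 0.452, 0.543]
force: [0.4, 0.2, -5.1]
finger_gap: 0.415
```

```bash
python3 - <<'E'
from h import *
state()
E
```

```text
t 7.68 tcp [ 0.4873 -0.201   0.1277] x [-0. -0. -1.] jaw heading 79.53 j [-0.16  0.32  0.52  2.05 -0.22  0.82  1.87] F [ 0.4  0.2 -5.1] Tq [0.08 0.06 0.03] gap 39.0
```

>>> drive_tool:
  rows: [-20,0,0,0,0,0,0.3,-50,0,0,0,0,0,0.3,-85,0,0,0,0,0,0.3,-105,0,0,0,0,0,0.3,-105,0,0,0,0,0,0.3]

```text
clock: 8.1
tool_pos: [0.4891, -0.2018, 0.2366]
orientation: [-0.454, 0.542, 0.451, 0.545]
force: [0.6, -0.2, -3.8]
finger_gap: 0.421
```

```bash
python3 - <<'E'
from h import *
crop("pics/scene0.png",270,150,380,260,6,"pics/scb.png")
state()
for n in("wrist","scene"): cv2.imwrite(f"pics/{n}5.png",vision.snapshot(n)[:,:,::-1])
crop("pics/scene5.png",80,30,230,210,4,"pics/scz5.png")
E
```

```text
t 8.1 tcp [ 0.4891 -0.2018  0.2366] x [ 0.006 -0.001 -1.   ] jaw heading 79.52 j [-0.22  0.18  0.56  1.94 -0.11  1.05  1.78] F [ 0.6 -0.2 -3.8] Tq [-0.07 -0.16  0.03] gap 39.5
```

View pics/scb.png

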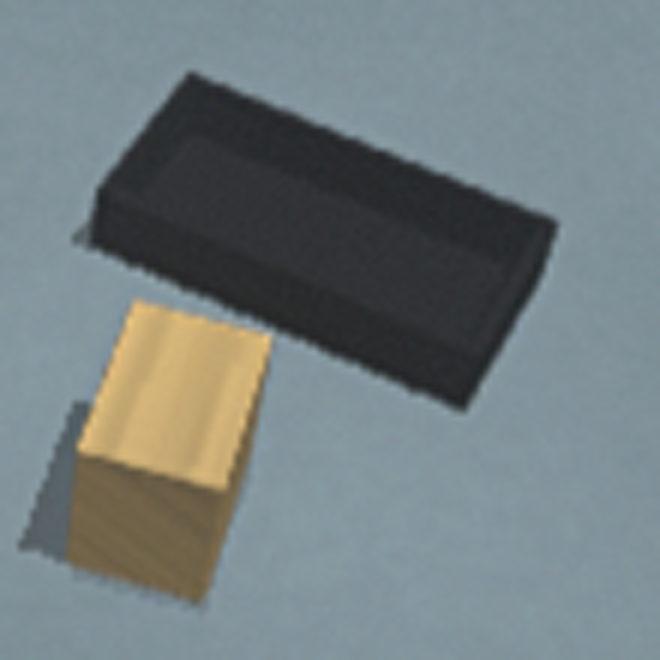

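View pics/scz5.png

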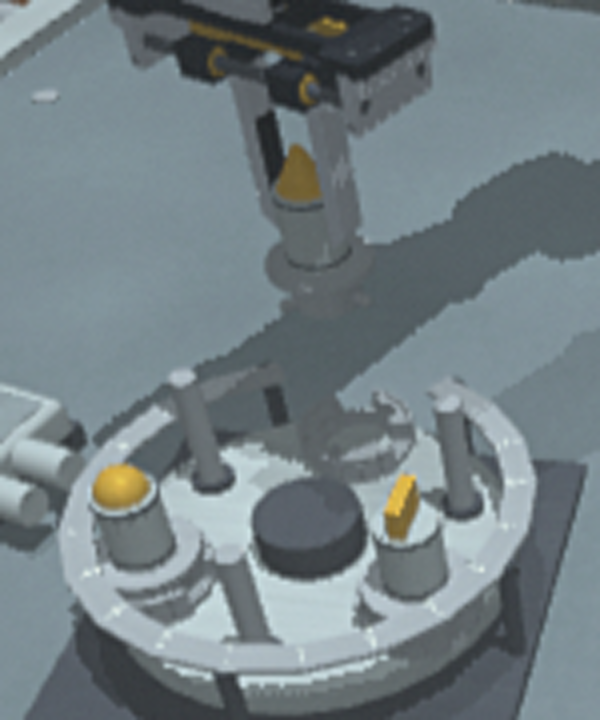

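View pics/wrist5.png

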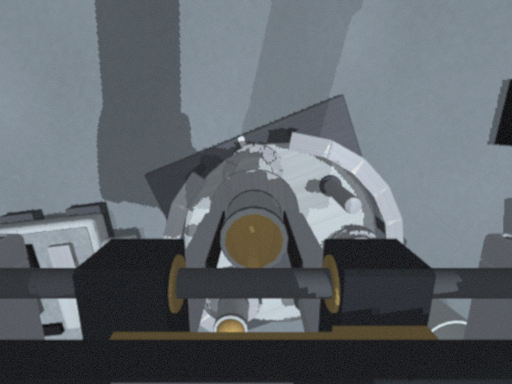

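```bash
python3 - <<'E'
from h import *
S=cal("scene")
f=lambda x,y:(270+x/6-.4,150+y/6-.4)
bx=np.array([onz(S,f(*p),.036) for p in[(555,222),(192,72),(98,190),(473,357)]]);print(bx.round(4),bx.mean(0).round(4))
for i in range(4):
    d=bx[(i+1)%4]-bx[i];print(np.linalg.norm(d).round(4),np.degrees(np.arctan2(d[1],d[0])).round(2))
bk=np.array([onz(S,f(*p),.075) for p in[(137,300),(271,338),(222,490),(80,455)]]);print(bk.round(4),bk.mean(0).round(4))
for i in range(4):
    d=bk[(i+1)%4]-bk[i];print(np.linalg.norm(d).round(4),np.degrees(np.arctan2(d[1],d[0])).round(2))
delta((.485,.196,.2366,79.5),(.485,.196,.069,79.5))
E
```

```text
[[0.4735 0.3334 0.036 ]
 [0.4331 0.1654 0.036 ]
 [0.5184 0.1451 0.036 ]
 [0.5594 0.3123 0.036 ]] [0.4961 0.239  0.036 ]
0.1728 -103.53
0.0877 -13.36
0.1722 76.24
0.0884 166.22
[[0.6079 0.1829 0.075 ]
 [0.61   0.236  0.075 ]
 [0.6859 0.235  0.075 ]
 [0.6872 0.1825 0.075 ]] [0.6477 0.2091 0.075 ]
0.0532 87.78
0.0759 -0.81
0.0525 -88.52
0.0793 179.73
t 8.2 tcp [ 0.4874 -0.2008  0.2325] x [ 0.001  0.    -1.   ] jaw heading 79.56 j [-0.22  0.18  0.56  1.95 -0.11  1.04  1.78] F [ 0.5  0.9 -4.9] Tq [0.03 0.01 0.04] gap 38.9
(0.485, 0.196, 0.2366, 79.5) -> [ -3.9  74.3 389.8] [0.06 0.03 0.06]
(0.485, 0.196, 0.069, 79.5) -> [163.7  74.5 389.7] [0.06 0.03 0.06]
```

>>> drive_tool:
  rows: [0,5,25,0,0,0,0.3,0,11,60,0,0,0,0.3,0,18,97,0,0,0,0.3,0,25,134,0,0,0,0.3,0,32,171,0,0,0,0.3]

```text
clock: 8.62
tool_pos: [0.4855, -0.0255, 0.2308]
orientation: [-0.452, 0.544, 0.453, 0.543]
force: [1.2, 0.6, -4.4]
finger_gap: 0.423
```

>>> drive_tool:
  rows: [0,7,37,0,0,0,0.3,0,14,74,0,0,0,0.3,0,21,111,0,0,0,0.3,0,28,148,0,0,0,0.3,0,34,180,0,0,0,0.3]

```text
clock: 9.03
tool_pos: [0.4847, 0.1584, 0.2306]
orientation: [-0.452, 0.544, 0.453, 0.542]
force: [1.5, -1.0, -4.4]
finger_gap: 0.417
```

>>> drive_tool:
  rows: [0,7,30,0,0,0,0.3,0,7.5,39.5,0,0,0,0.3,0,7.5,39.5,0,0,0,0.3,0,7.5,39.5,0,0,0,0.3,0,7.5,39.5,0,0,0,0.3]

```text
clock: 9.45
tool_pos: [0.4856, 0.1948, 0.2314]
orientation: [-0.452, 0.544, 0.452, 0.543]
force: [0.4, -0.6, -4.9]
finger_gap: 0.424
```

```bash
python3 - <<'E'
from h import *
delta((.4857,.1968,.2,79.5),(.4857,.1968,.069,79.5))
for n in("top","scene","wrist"): cv2.imwrite(f"pics/{n}6.png",vision.snapshot(n)[:,:,::-1])
crop("pics/scene6.png",260,80,380,260,4,"pics/scb6.png")
E
```

```text
t 9.45 tcp [0.4856 0.1948 0.2314] x [-0.001 -0.001 -1.   ] jaw heading 79.48 j [-0.74  0.17  0.26  1.94 -0.05  1.04  0.93] F [ 0.4 -0.6 -4.9] Tq [-0.02  0.01 -0.01] gap 39.8
(0.4857, 0.1968, 0.2, 79.5) -> [31.4  0.2  2. ] [-0.02 -0.09 -0.07]
(0.4857, 0.1968, 0.069, 79.5) -> [162.4   0.    2.2] [-0.02 -0.09 -0.07]
```

View pics/scb6.png

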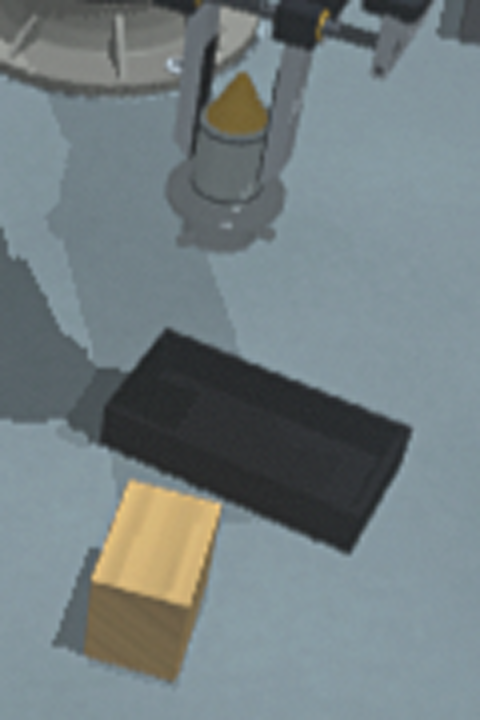

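View pics/wrist6.png

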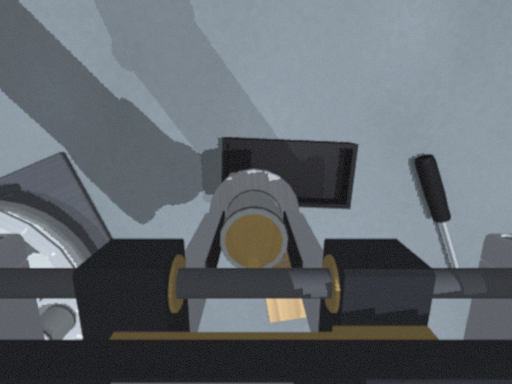

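>>> drive_tool:
  rows: [25,0,2,0,0,0,0.3,60,0,2,0,0,0,0.3,95,0,2,0,0,0,0.3,120,0,2,0,0,0,0.3,135,0,2,0,0,0,0.3]

```text
clock: 10.02
tool_pos: [0.4851, 0.1969, 0.0948]
orientation: [-0.452, 0.545, 0.452, 0.543]
force: [-0.8, 0.9, -3.4]
finger_gap: 0.417
```

>>> drive_tool:
  rows: [5,0,0,0,0,0,0.3,10,0,0,0,0,0,0.3,14,0,0,0,0,0,0.3,14,0,0,0,0,0,0.3]

```text
clock: 10.35
tool_pos: [0.4865, 0.1983, 0.0837]
orientation: [-0.452, 0.543, 0.452, 0.544]
force: [0.0, -0.3, -4.0]
finger_gap: 0.423
```

```bash
python3 - <<'E'
from h import *
delta((.4857,.1968,.069,79.5))
for n in("top","scene","wrist"): cv2.imwrite(f"pics/{n}7.png",vision.snapshot(n)[:,:,::-1])
crop("pics/scene7.png",260,80,380,260,4,"pics/scb7.png")
E
```

```text
t 10.35 tcp [0.4865 0.1983 0.0837] x [ 0.001  0.    -1.   ] jaw heading 79.54 j [-0.7   0.36  0.23  2.07 -0.12  0.72  1.  ] F [ 0.  -0.3 -4. ] Tq [ 0.01 -0.01  0.04] gap 39.8
(0.4857, 0.1968, 0.069, 79.5) -> [14.7  0.6 -1.6] [0.04 0.03 0.03]
```

View pics/scb7.png

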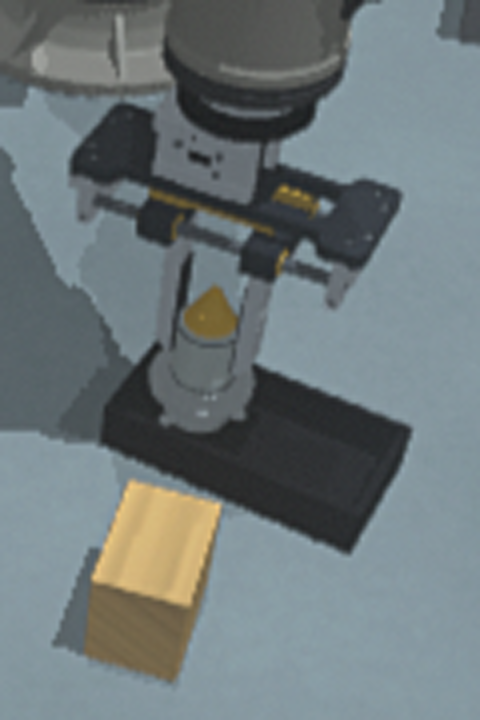

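View pics/wrist7.png

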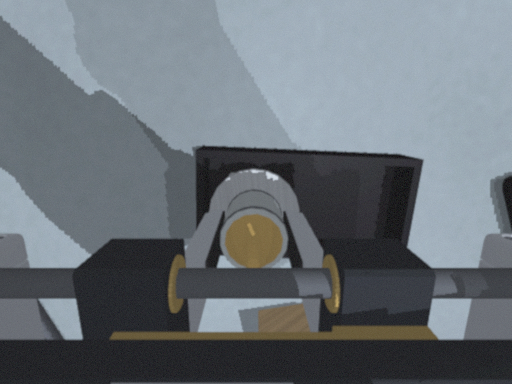

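```bash
python3 - <<'E'
from h import *
S=cal("scene"); print(onz(S,(260+214/4-.4,80+286/4-.4),.1259))
crop("pics/top7.png",140,200,260,290,5,"pics/tb7.png")
E
```

```text
[0.4851431  0.19776374 0.1259    ]
```

>>> drive_tool:
  rows: [4,0.5,-1.5,0,0,0,0.3,8,0.5,-1.5,0,0,0,0.3,11,0.5,-1.5,0,0,0,0.3,13,0.5,-1.5,0,0,0,0.3,13.5,0.5,-1.5,0,0,0,0.3]

```text
clock: 10.92
tool_pos: [0.4852, 0.1968, 0.0694]
orientation: [-0.452, 0.544, 0.452, 0.543]
force: [-1.0, -0.1, -4.0]
finger_gap: 0.416
```

```bash
python3 - <<'E'
from h import *
state()
E
```

```text
t 10.92 tcp [0.4852 0.1968 0.0694] x [-0.001 -0.    -1.   ] jaw heading 79.55 j [-0.69  0.38  0.22  2.08 -0.13  0.69  1.  ] F [-1.  -0.1 -4. ] Tq [0.07 0.04 0.02] gap 39.1
```

Position agrees with the vision estimate. I'll continue in small steps until contact.

>>> drive_tool:
  rows: [0.5,0,0,0,0,0,0.3,1,0,0,0,0,0,0.3,1.5,0,0,0,0,0,0.3]

```text
clock: 11.17
tool_pos: [0.4855, 0.1969, 0.0684]
orientation: [-0.452, 0.543, 0.452, 0.543]
force: [-0.1, -0.7, -3.9]
finger_gap: 0.414
```

>>> drive_tool:
  rows: [0.5,0,0,0,0,0,0.3,0.5,0,0,0,0,0,0.3]

```text
clock: 11.33
tool_pos: [0.4855, 0.1969, 0.068]
orientation: [-0.452, 0.543, 0.452, 0.543]
force: [-1.0, 0.1, -1.2]
finger_gap: 0.415
```

>>> drive_tool:
  rows: [0.5,0,0,0,0,0,0.3,0.5,0,0,0,0,0,0.3]

```text
clock: 11.5
tool_pos: [0.4857, 0.197, 0.068]
orientation: [-0.452, 0.543, 0.452, 0.544]
force: [-3.4, -2.1, 9.9]
finger_gap: 0.421
```

>>> drive_tool:
  rows: [0,0,0,0,0,0,0.62,0,0,0,0,0,0,0.62,0,0,0,0,0,0,0.62,0,0,0,0,0,0,0.62]

```text
clock: 11.83
tool_pos: [0.4856, 0.1969, 0.0674]
orientation: [-0.452, 0.543, 0.452, 0.544]
force: [0.1, 0.3, 0.7]
finger_gap: 0.613
```

```bash
python3 - <<'E'
from h import *
state()
for n in("scene","wrist"): cv2.imwrite(f"pics/{n}8.png",vision.snapshot(n)[:,:,::-1])
crop("pics/scene8.png",260,80,380,260,4,"pics/scb8.png")
E
```

```text
t 11.83 tcp [0.4856 0.1969 0.0674] x [ 0.  0. -1.] jaw heading 79.55 j [-0.69  0.39  0.22  2.08 -0.13  0.69  1.01] F [0.1 0.3 0.7] Tq [0.04 0.05 0.02] gap 57.6
```

View pics/scb8.png

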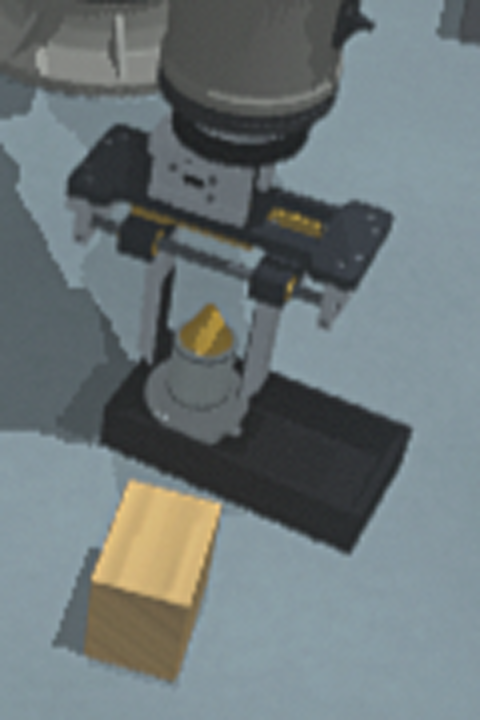

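>>> drive_tool:
  rows: [-25,0,0,0,0,0,0.7,-60,0,0,0,0,0,0.7,-95,0,0,0,0,0,0.8,-110,0,0,0,0,0,0.95,-110,0,0,0,0,0,0.95]

```text
clock: 12.35
tool_pos: [0.4871, 0.1977, 0.181]
orientation: [-0.453, 0.541, 0.452, 0.545]
force: [1.7, 0.2, 0.3]
finger_gap: 0.879
```

```bash
python3 - <<'E'
from h import *
delta((.6465,.208,.17,89.5))
cv2.imwrite("pics/wrist9.png",vision.snapshot("wrist")[:,:,::-1])
E
```

```text
t 12.35 tcp [0.4871 0.1977 0.181 ] x [ 0.005  0.003 -1.   ] jaw heading 79.54 j [-0.73  0.22  0.26  2.   -0.07  0.93  0.95] F [1.7 0.2 0.3] Tq [ 0.04 -0.01  0.03] gap 82.6
(0.6465, 0.208, 0.17, 89.5) -> [  11.8 -154.8   39. ] [-9.96  0.21  0.25]
```

View pics/wrist9.png

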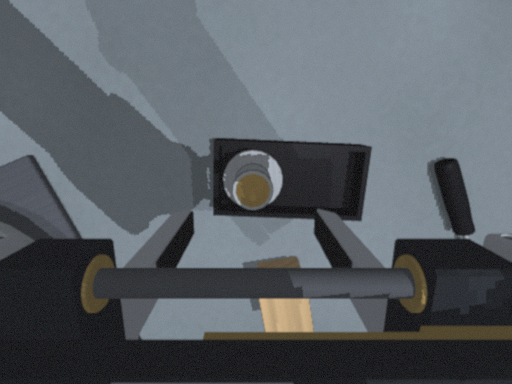

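>>> drive_tool:
  rows: [0,-35,9,-3,0,0,0.95,0,-75,19,-6,0,0,0.95,0,-115,29,-8,0,0,0.95,6,-154,39,-10,0,0,0.95,6,-154,39,-10,0,0,0.95]

```text
clock: 12.82
tool_pos: [0.6484, 0.2063, 0.1672]
orientation: [-0.499, 0.503, 0.498, 0.501]
force: [-2.7, -0.3, 0.5]
finger_gap: 0.954
```

>>> drive_tool:
  rows: [0,0,0,0,0,0,0.95,0,0,0,0,0,0,0.95,0,0,0,0,0,0,0.95]

```text
clock: 13.07
tool_pos: [0.6428, 0.2073, 0.1708]
orientation: [-0.498, 0.502, 0.498, 0.502]
force: [0.4, 1.1, 0.3]
finger_gap: 0.95
```

```bash
python3 - <<'E'
from h import *
delta((.6465,.208,.053,89.5))
for n in("top","scene","wrist"): cv2.imwrite(f"pics/{n}10.png",vision.snapshot(n)[:,:,::-1])
crop("pics/top10.png",140,160,260,280,5,"pics/tb10.png")
crop("pics/scene10.png",260,80,380,260,4,"pics/scb10.png")
E
```

```text
t 13.07 tcp [0.6428 0.2073 0.1708] x [-0.001 -0.    -1.   ] jaw heading 89.56 j [-0.59  0.48  0.25  1.66 -0.13  1.02  1.27] F [0.4 1.1 0.3] Tq [ 0.03 -0.    0.05] gap 89.3
(0.6465, 0.208, 0.053, 89.5) -> [117.8  -3.9   0.8] [ 0.06 -0.01 -0.07]
```

View pics/wrist10.png

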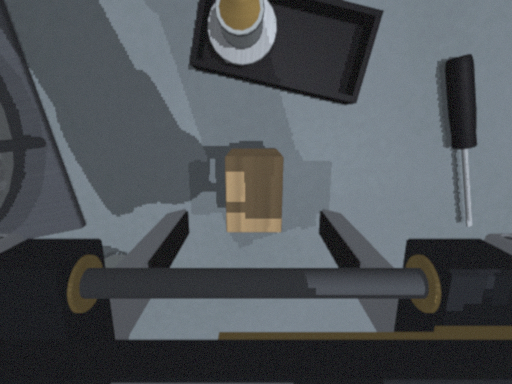

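View pics/scb10.png

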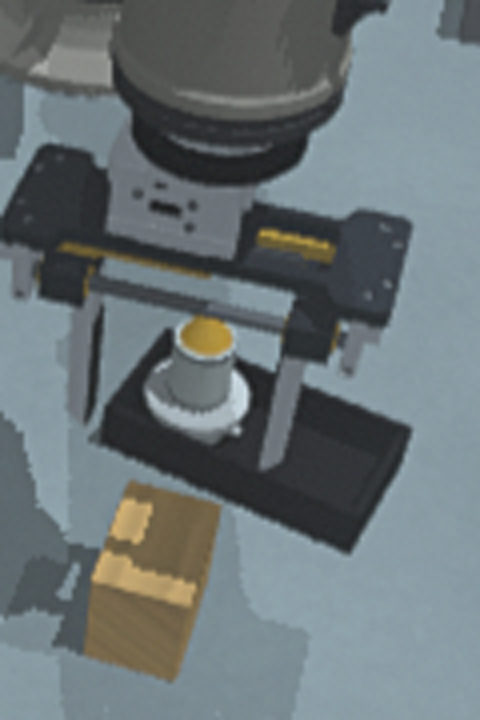

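View pics/tb10.png

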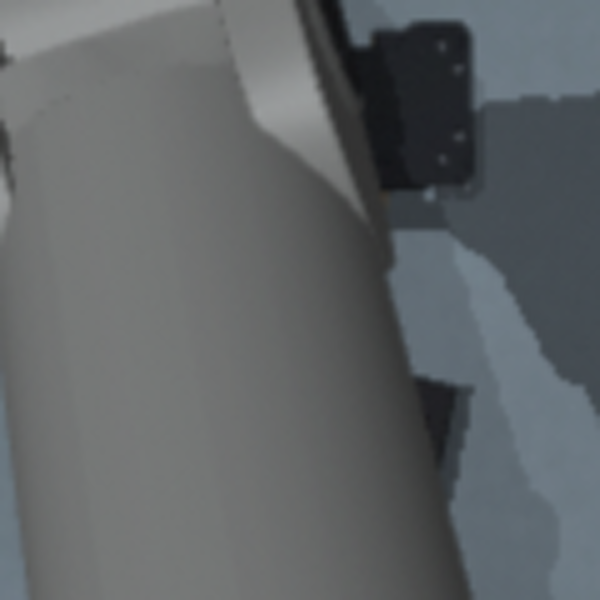

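>>> drive_tool:
  rows: [25,-4,0.8,0,0,0,0.95,60,-4,0.8,0,0,0,0.95,90,-4,0.8,0,0,0,0.95,110,-4,0.8,0,0,0,0.95,117,-4,0.8,0,0,0,0.95]

```text
clock: 13.63
tool_pos: [0.6459, 0.2079, 0.0516]
orientation: [-0.498, 0.503, 0.499, 0.501]
force: [-0.4, -1.2, -0.2]
finger_gap: 0.952
```

>>> drive_tool:
  rows: [0,0,0,0,0,0,0.7,0,0,0,0,0,0,0.65,0,0,0,0,0,0,0.5,0,0,0,0,0,0,0.5,0,0,0,0,0,0,0.5]
  squeeze: 25

```text
clock: 14.05
tool_pos: [0.6486, 0.2084, 0.0558]
orientation: [-0.498, 0.501, 0.498, 0.503]
force: [0.7, -1.0, -1.3]
finger_gap: 0.632
```

>>> drive_tool:
  rows: [0,0,0,0,0,0,0.5,0,0,0,0,0,0,0.5]

```text
clock: 14.22
tool_pos: [0.6485, 0.2082, 0.0555]
orientation: [-0.498, 0.502, 0.498, 0.502]
force: [-1.4, -0.2, 8.8]
finger_gap: 0.597
```

```bash
python3 - <<'E'
from h import *
state()
cv2.imwrite("pics/wrist11.png",vision.snapshot("wrist")[:,:,::-1])
E
```

```text
t 14.22 tcp [0.6485 0.2082 0.0555] x [ 0.001  0.001 -1.   ] jaw heading 89.55 j [-0.56  0.61  0.22  1.72 -0.17  0.82  1.3 ] F [-1.4 -0.2  8.8] Tq [-0.17  0.39 -0.  ] gap 56.1
```

View pics/wrist11.png

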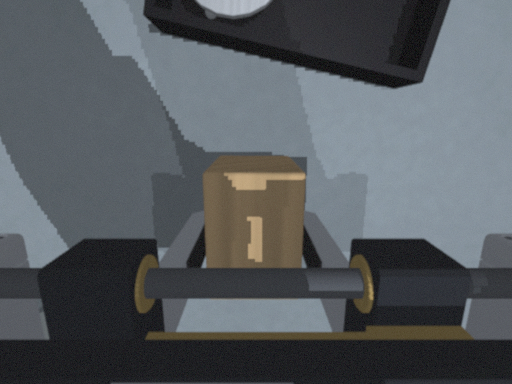

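>>> drive_tool:
  rows: [-20,0,0,0,0,0,0.5,-50,0,0,0,0,0,0.5,-85,0,0,0,0,0,0.5,-120,0,0,0,0,0,0.5,-150,0,0,0,0,0,0.5]
  squeeze: 30

```text
clock: 14.68
tool_pos: [0.648, 0.2079, 0.2069]
orientation: [-0.498, 0.502, 0.498, 0.502]
force: [0.5, 0.6, -2.4]
finger_gap: 0.596
```

```bash
python3 - <<'E'
from h import *
delta((.51,.274,.2,-13.2))
E
```

```text
t 14.68 tcp [0.648  0.2079 0.2069] x [ 0.001  0.    -1.   ] jaw heading 89.54 j [-0.59  0.45  0.26  1.61 -0.13  1.09  1.26] F [ 0.5  0.6 -2.4] Tq [ 0.03 -0.07  0.02] gap 56.0
(0.51, 0.274, 0.2, -13.2) -> [  6.8 138.5  65. ] [1.0274e+02 6.0000e-02 2.0000e-02]
```

>>> drive_tool:
  rows: [0,9,4,6.8,0,0,0.5,0,18,8,13.6,0,0,0.5,0,28,13,20.4,0,0,0.5,0,37,17,27.2,0,0,0.5,0,46,22,34,0,0,0.5]

```text
clock: 15.1
tool_pos: [0.6015, 0.2304, 0.2046]
orientation: [-0.328, 0.627, 0.328, 0.627]
force: [-0.4, 0.2, -2.5]
finger_gap: 0.594
```

```bash
python3 - <<'E'
from h import *
delta((.51,.274,.2,-13.2))
E
```

```text
t 15.1 tcp [0.6015 0.2304 0.2046] x [-0.  0. -1.] jaw heading 55.2 j [-0.75  0.41  0.38  1.71 -0.17  1.06  0.65] F [-0.4  0.2 -2.5] Tq [-0.01  0.04 -0.01] gap 55.9
(0.51, 0.274, 0.2, -13.2) -> [  4.6 100.  -16.4] [ 6.84e+01 -0.00e+00 -1.00e-02]
```

>>> drive_tool:
  rows: [0,10,-2,6.8,0,0,0.5,0,20,-3,13.6,0,0,0.5,0,30,-5,20.4,0,0,0.5,0,40,-7,27.2,0,0,0.5,0,50,-8,34,0,0,0.5]

```text
clock: 15.52
tool_pos: [0.5557, 0.2521, 0.2045]
orientation: [-0.13, 0.695, 0.13, 0.695]
force: [0.6, -0.5, -2.8]
finger_gap: 0.591
```

```bash
python3 - <<'E'
from h import *
delta((.51,.274,.2,-13.2))
E
```

```text
t 15.52 tcp [0.5557 0.2521 0.2045] x [-0.  0. -1.] jaw heading 21.21 j [-0.92  0.36  0.5   1.79 -0.2   1.03  0.02] F [ 0.6 -0.5 -2.8] Tq [-0.03  0.04 -0.07] gap 55.6
(0.51, 0.274, 0.2, -13.2) -> [  4.6  37.  -34.7] [ 3.441e+01 -1.000e-02 -1.000e-02]
```

>>> drive_tool:
  rows: [0,8,-7,6.9,0,0,0.5,0,15,-14,13.8,0,0,0.5,0,22,-22,20.7,0,0,0.5,0,30,-30,27.6,0,0,0.5,0,38,-40,34.4,0,0,0.5]

```text
clock: 15.93
tool_pos: [0.5047, 0.2729, 0.2045]
orientation: [0.081, 0.702, -0.081, 0.702]
force: [0.0, 0.1, -1.6]
finger_gap: 0.591
```

>>> drive_tool:
  rows: [0,0,0,0,0,0,0.5,0,0,0,0,0,0,0.5,0,0,0,0,0,0,0.5]

```text
clock: 16.18
tool_pos: [0.5056, 0.2727, 0.2046]
orientation: [0.078, 0.703, -0.078, 0.703]
force: [1.0, -0.9, -2.6]
finger_gap: 0.597
```

```bash
python3 - <<'E'
from h import *
delta((.5035,.2728,.2,-13.2))
for n in("top","scene","wrist"): cv2.imwrite(f"pics/{n}12.png",vision.snapshot(n)[:,:,::-1])
crop("pics/scene12.png",260,80,380,220,6,"pics/scb12.png")
E
```

```text
t 16.18 tcp [0.5056 0.2727 0.2046] x [ 0.  0. -1.] jaw heading -12.63 j [-1.11  0.32  0.62  1.88 -0.22  1.01 -0.62] F [ 1.  -0.9 -2.6] Tq [-0.08  0.03 -0.01] gap 56.1
(0.5035, 0.2728, 0.2, -13.2) -> [ 4.6 -0.3 -2.1] [ 0.57  0.02 -0.02]
```

View pics/scb12.png

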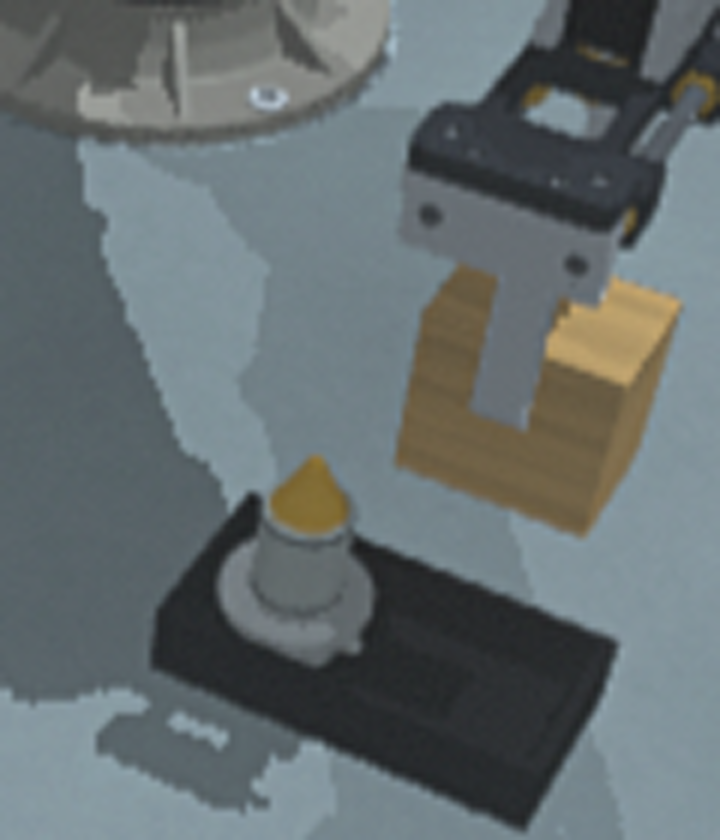

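View pics/wrist12.png

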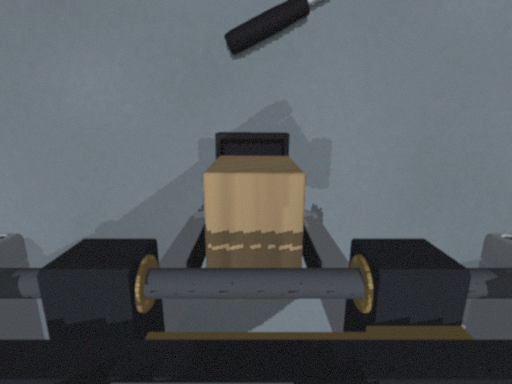

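```bash
python3 - <<'E'
from h import *
S=cal("scene")
f=lambda x,y:(260+x/6-.4,80+y/6-.4)
u=np.array([np.cos(np.radians(76.8)),np.sin(np.radians(76.8))]);v=np.array([u[1],-u[0]])
c=np.array([.4955,.2387])
def pr(n,p): d=p[:2]-c;print(n,p.round(4),"along",(d@u).round(4),"across",(d@v).round(4))
a=onz(S,f(397,465),.149);b=onz(S,f(583,535),.149);e=onz(S,f(628,385),.224)
pr("bl",a);pr("br",b);pr("tr",e);d=b-a;print(np.linalg.norm(d),np.degrees(np.arctan2(d[1],d[0])))
pr("tip",onz(S,f(317,457),.110))
for n,p in(("b+",(617,645)),("b-far",(250,493)),("b-near",(155,612)),("b+near",(530,775))):pr(n,onz(S,f(*p),.036))
delta()
pr("tcp",get_obs()["tool_pos"])
E
```

```text
bl [0.5227 0.2329 0.149 ] along 0.0006 across 0.0278
br [0.5382 0.3058 0.149 ] along 0.075 across 0.0262
tr [0.542  0.3062 0.224 ] along 0.0763 across 0.0298
0.07444413298544886 78.03489959078742
tip [0.4842 0.1978 0.11  ] along -0.0424 across -0.0017
b+ [0.475  0.3344 0.036 ] along 0.0885 across -0.0418
b-far [0.434  0.1647 0.036 ] along -0.0861 across -0.0429
b-near [0.52   0.1442 0.036 ] along -0.0864 across 0.0454
b+near [0.5587 0.311  0.036 ] along 0.0848 across 0.0451
t 16.33 tcp [0.5058 0.2723 0.2044] x [ 0. -0. -1.] jaw heading -12.78 j [-1.11  0.32  0.62  1.88 -0.22  1.01 -0.62] F [ 0.5  0.6 -1.9] Tq [-0.07  0.   -0.02] gap 55.8
tcp [0.5058 0.2723 0.2044] along 0.0351 across 0.0023
```

>>> drive_tool:
  rows: [20,-1,-2,0.5,0,0,0.5,50,-1,-2,0.5,0,0,0.5,80,-1,-2,0.5,0,0,0.5,95,-1,-2,0.5,0,0,0.5,95,-1,-2,0.5,0,0,0.5]

```text
clock: 16.75
tool_pos: [0.5018, 0.2708, 0.1063]
orientation: [0.081, 0.703, -0.083, 0.701]
force: [-1.1, -1.5, -1.6]
finger_gap: 0.592
```

>>> drive_tool:
  rows: [0,0,0,0,0,0,0.5,0,0,0,0,0,0,0.5]

```text
clock: 16.92
tool_pos: [0.504, 0.2722, 0.1105]
orientation: [0.083, 0.702, -0.082, 0.703]
force: [-0.8, 0.6, -1.5]
finger_gap: 0.59
```

```bash
python3 - <<'E'
from h import *
delta((.5037,.272,.0615,-13.2))
for n in("top","scene","wrist"): cv2.imwrite(f"pics/{n}13.png",vision.snapshot(n)[:,:,::-1])
crop("pics/scene13.png",260,80,380,220,6,"pics/scb13.png")
E
```

```text
t 16.92 tcp [0.504  0.2722 0.1105] x [ 0.001  0.001 -1.   ] jaw heading -13.36 j [-1.06  0.44  0.57  1.96 -0.31  0.83 -0.55] F [-0.8  0.6 -1.5] Tq [-0.09  0.09 -0.05] gap 55.4
(0.5037, 0.272, 0.0615, -13.2) -> [49.  -0.3 -0.3] [-0.16  0.05 -0.05]
```

View pics/scb13.png

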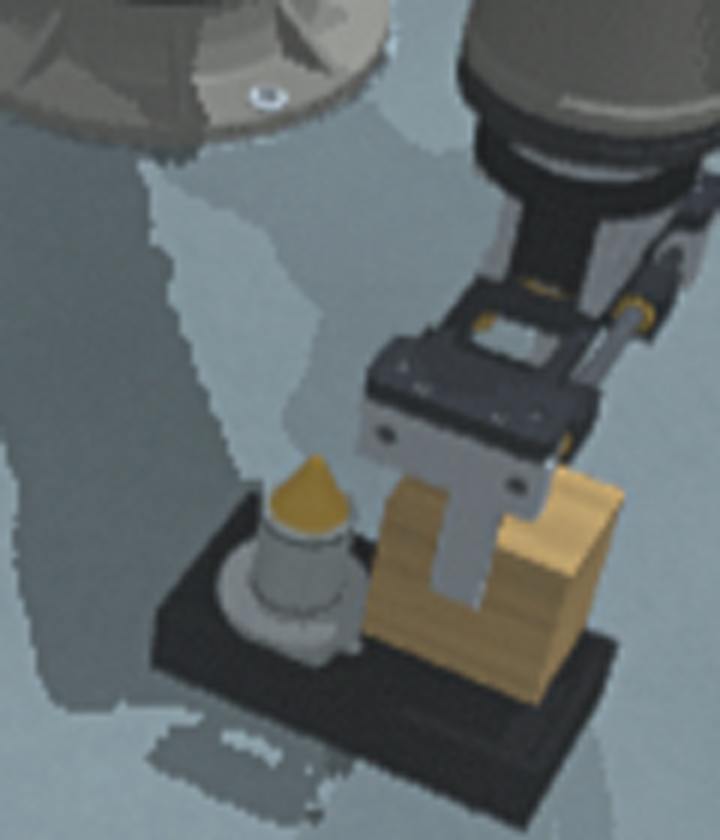

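View pics/wrist13.png

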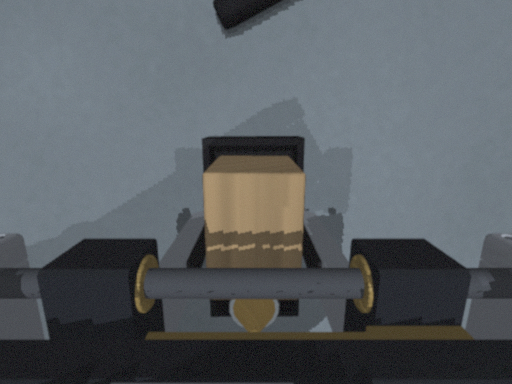

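```bash
python3 - <<'E'
from h import *
S=cal("scene")
f=lambda x,y:(260+x/6-.4,80+y/6-.4)
u=np.array([np.cos(np.radians(76.8)),np.sin(np.radians(76.8))]);v=np.array([u[1],-u[0]])
c=np.array([.4955,.2387])
def pr(n,p): d=p[:2]-c;print(n,p.round(4),"along",(d@u).round(4),"across",(d@v).round(4))
pr("bl",onz(S,f(364,632),.055));pr("br",onz(S,f(541,704),.055));pr("tr",onz(S,f(574,577),.130))
E
```

```text
bl [0.5211 0.2327 0.055 ] along 0.0 across 0.0263
br [0.5372 0.3084 0.055 ] along 0.0773 across 0.0247
tr [0.541  0.3068 0.13  ] along 0.0766 across 0.0287
```

>>> drive_tool:
  rows: [8,0,0,0,0,0,0.5,16,0,0,0,0,0,0.5,22,0,0,0,0,0,0.5,25,0,0,0,0,0,0.5,25,0,0,0,0,0,0.5]

```text
clock: 17.48
tool_pos: [0.5025, 0.2719, 0.0833]
orientation: [0.082, 0.703, -0.083, 0.702]
force: [-0.4, -0.8, -2.5]
finger_gap: 0.593
```

```bash
python3 - <<'E'
from h import *
delta((.5037,.272,.0615,-13.2))
for n in("top","scene","wrist"): cv2.imwrite(f"pics/{n}14.png",vision.snapshot(n)[:,:,::-1])
crop("pics/scene14.png",260,80,380,220,6,"pics/scb14.png")
E
```

```text
t 17.48 tcp [0.5025 0.2719 0.0833] x [-0.001 -0.001 -1.   ] jaw heading -13.35 j [-1.04  0.47  0.55  1.98 -0.34  0.78 -0.52] F [-0.4 -0.8 -2.5] Tq [-0.09  0.12  0.03] gap 55.8
(0.5037, 0.272, 0.0615, -13.2) -> [21.8  0.4  1.2] [-0.15 -0.06  0.08]
```

View pics/scb14.png

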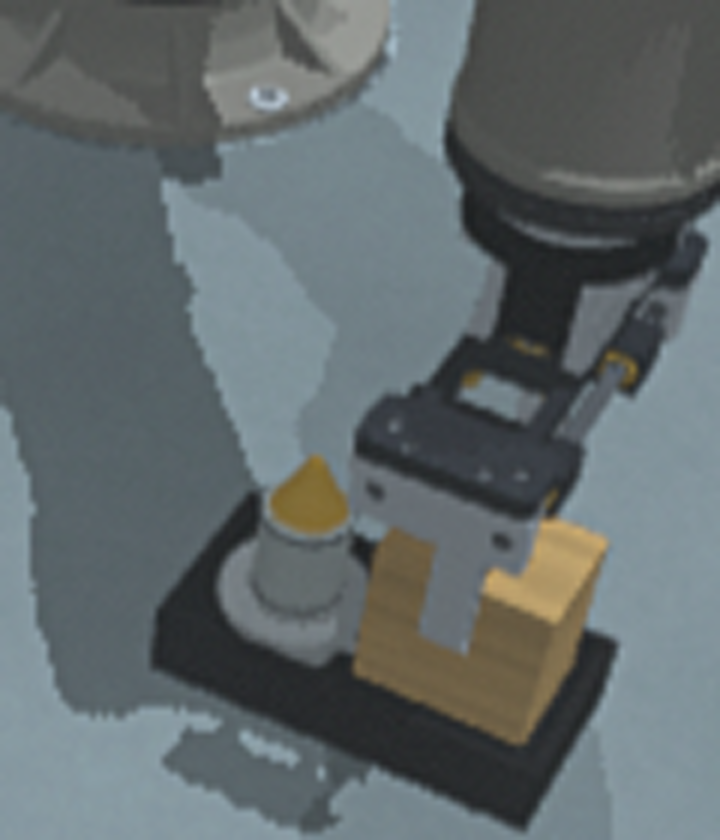

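>>> drive_tool:
  rows: [5,-1,0.5,0,0,0,0.5,10,-1,0.5,0,0,0,0.5,14,-1,0.5,0,0,0,0.5,17,-1,0.5,0,0,0,0.5,17,-1,0.5,0,0,0,0.5]

```text
clock: 18.05
tool_pos: [0.5029, 0.2709, 0.0666]
orientation: [0.082, 0.703, -0.082, 0.702]
force: [-0.7, -0.3, -2.4]
finger_gap: 0.596
```

>>> drive_tool:
  rows: [1,0,0,0,0,0,0.5,2,0,0,0,0,0,0.5,2,0,0,0,0,0,0.5]

```text
clock: 18.3
tool_pos: [0.5033, 0.2712, 0.0653]
orientation: [0.082, 0.702, -0.082, 0.702]
force: [0.0, -0.3, -2.6]
finger_gap: 0.596
```

>>> drive_tool:
  rows: [1,0,0,0,0,0,0.5,2,0,0,0,0,0,0.5,2,0,0,0,0,0,0.5]

```text
clock: 18.55
tool_pos: [0.5032, 0.2711, 0.0633]
orientation: [0.082, 0.702, -0.082, 0.702]
force: [-0.1, 0.1, -1.7]
finger_gap: 0.593
```

>>> drive_tool:
  rows: [0.7,0,0,0,0,0,0.5,0.7,0,0,0,0,0,0.5]

```text
clock: 18.72
tool_pos: [0.5033, 0.2712, 0.0626]
orientation: [0.082, 0.702, -0.082, 0.702]
force: [-0.5, -0.2, -2.4]
finger_gap: 0.596
```

>>> drive_tool:
  rows: [0.7,0,0,0,0,0,0.5,0.7,0,0,0,0,0,0.5]

```text
clock: 18.88
tool_pos: [0.5033, 0.2711, 0.0619]
orientation: [0.082, 0.702, -0.082, 0.702]
force: [-0.9, -0.1, -3.0]
finger_gap: 0.59
```

>>> drive_tool:
  rows: [0.6,0,0,0,0,0,0.5,0.6,0,0,0,0,0,0.5]

```text
clock: 19.05
tool_pos: [0.5033, 0.2712, 0.0615]
orientation: [0.082, 0.702, -0.082, 0.702]
force: [-0.6, -0.0, -0.0]
finger_gap: 0.595
```

>>> drive_tool:
  rows: [0.6,0,0,0,0,0,0.5,0.6,0,0,0,0,0,0.5]

```text
clock: 19.22
tool_pos: [0.5034, 0.2712, 0.0615]
orientation: [0.082, 0.702, -0.082, 0.702]
force: [-4.6, -2.3, 15.4]
finger_gap: 0.596
```

>>> drive_tool:
  rows: [0,0,0,0,0,0,0.75,0,0,0,0,0,0,0.75,0,0,0,0,0,0,0.75,0,0,0,0,0,0,0.75]

```text
clock: 19.55
tool_pos: [0.5033, 0.2711, 0.0607]
orientation: [0.082, 0.702, -0.082, 0.702]
force: [-0.2, 0.2, 0.1]
finger_gap: 0.746
```

>>> drive_tool:
  rows: [-20,0,0,0,0,0,0.75,-50,0,0,0,0,0,0.75,-85,0,0,0,0,0,0.75,-120,0,0,0,0,0,0.75,-160,0,0,0,0,0,0.75]

```text
clock: 19.97
tool_pos: [0.5027, 0.2706, 0.2217]
orientation: [0.082, 0.703, -0.083, 0.702]
force: [0.7, 1.1, -1.0]
finger_gap: 0.751
```

```bash
python3 - <<'E'
from h import *
state()
for n in("top","scene","wrist"): cv2.imwrite(f"pics/{n}15.png",vision.snapshot(n)[:,:,::-1])
crop("pics/scene15.png",260,80,380,220,6,"pics/scb15.png")
E
```

```text
t 19.97 tcp [0.5027 0.2706 0.2217] x [-0.001 -0.001 -1.   ] jaw heading -13.37 j [-1.13  0.29  0.64  1.87 -0.2   1.05 -0.64] F [ 0.7  1.1 -1. ] Tq [0.01 0.08 0.04] gap 70.6
```

View pics/scb15.png

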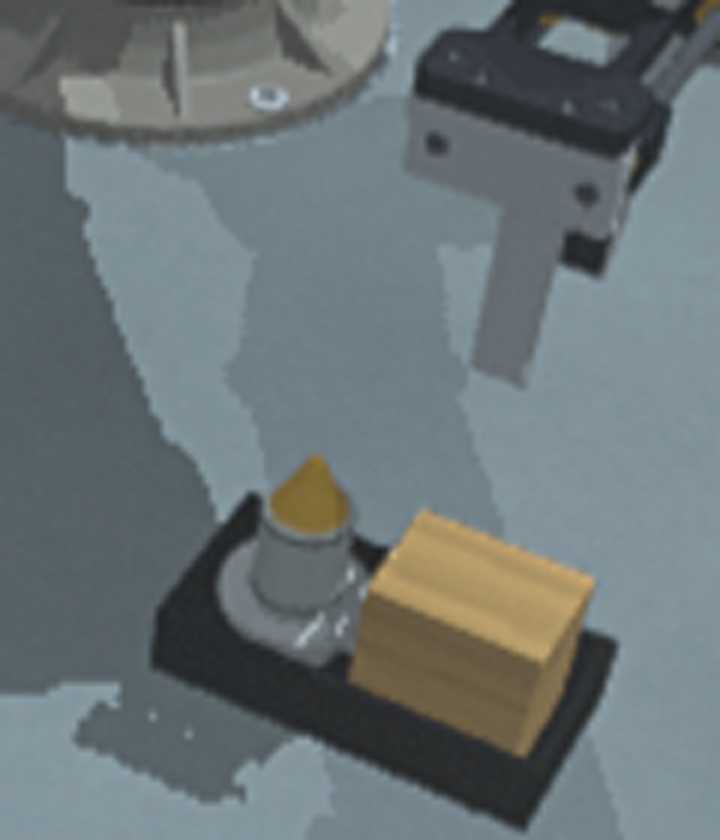

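View pics/wrist15.png

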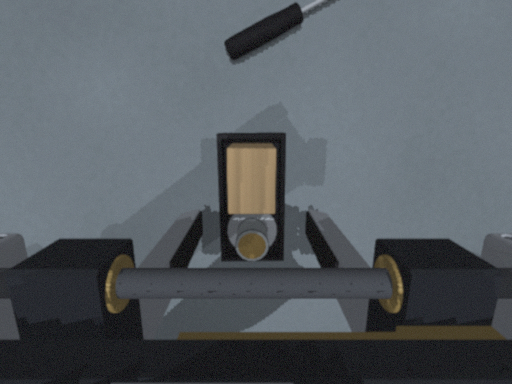

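View pics/scene15.png

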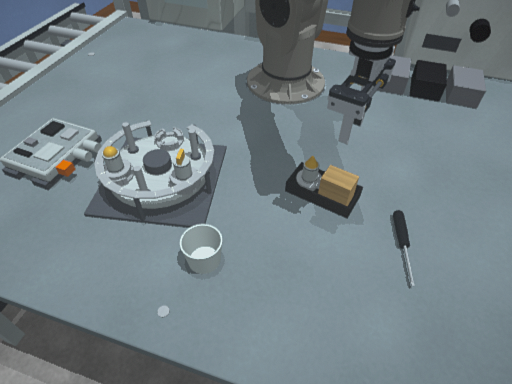

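>>> drive_tool:
  rows: [0,0,0,0,0,0,0.75,0,0,0,0,0,0,0.75,0,0,0,0,0,0,0.75,0,0,0,0,0,0,0.75]

```text
clock: 20.45
tool_pos: [0.5029, 0.2708, 0.2197]
orientation: [0.082, 0.703, -0.083, 0.702]
force: [-0.7, -0.2, -0.4]
finger_gap: 0.746
```

```bash
python3 - <<'E'
from h import *
S=cal("scene")
f=lambda x,y:(260+x/6-.4,80+y/6-.4)
u=np.array([np.cos(np.radians(76.8)),np.sin(np.radians(76.8))]);v=np.array([u[1],-u[0]])
c=np.array([.4955,.2387])
for p in[(424,508),(595,583),(541,662),(370,590)]:
    d=onz(S,f(*p),.081)[:2]-c;print("block top along/across",(d@u).round(4),(d@v).round(4))
d=onz(S,f(317,457),.110)[:2]-c;print("tip",(d@u).round(4),(d@v).round(4))
state(); print(bot.close_job())
E
```

```text
block top along/across -0.0017 -0.028
block top along/across 0.0754 -0.0243
block top along/across 0.0735 0.0285
block top along/across -0.0003 0.0281
tip -0.0424 -0.0017
t 20.45 tcp [0.5029 0.2708 0.2197] x [-0.001 -0.001 -1.   ] jaw heading -13.36 j [-1.13  0.3   0.64  1.87 -0.2   1.04 -0.64] F [-0.7 -0.2 -0.4] Tq [-0.02  0.05  0.02] gap 70.1
the job is handed in; nothing more can be done
None
```

The job is done and handed in at about 20.5 s of the 61 s allowed; it reported no verdict.

- **Turret:** I pinched a post and turned the disc about 50° clockwise. The cone head's axis came within about 3 mm of the gap centre by the camera measurements, and the post positions agreed.
- **Cone head:** I unscrewed it 75° anticlockwise with 4 mm of rise and lifted it out freely. It stands upright on the box floor, about 42 mm from the middle towards the end nearer the turret.
- **Block:** I lowered it onto the floor beside the head; contact came at the floor height I expected. It lies flat, with its centre about 37 mm the other way. That leaves about 6 mm to the end wall and 7 mm to the head's flange, so the head has a few millimetres of play at most, not a tight fit.
- **Last checks:** In the final pictures the other two heads are still screwed in. The tub and screwdriver look undisturbed and the gripper is clear of everything. None of these checks failed. The largest force reported at the end of a move was about 17 N, while turning the turret. The block's contact with the floor reached about 16 N.
- **Disagreement:** The two fixed cameras differed by 1 to 3 mm on the box and block positions, so I used the average.

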